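# Fetch the supply tray, stock the station, set the stock board

## Task

A tray with two to four table supplies stands out of reach at the back: take the rack hook from the side table at the right, catch the tray's front handle with it and drag the tray towards you until only about 5 cm is left between the handle and the station strip, then lay the hook back down flat on the side table. Stand each thing that came upright in the middle of its own ring on the strip (rings from left to right: tin, flour dredger, small shaker, portion cups), lay the empty foam box flat inside the emptied tray, and set the four toggles of the stock board, in the same order from left to right: tipped away from you (on, towards the white dot) for each thing now on the strip, tipped towards you (off) for each one that did not come. Leave everything else where it is.

Things in the scene. Friction and masses are not known exactly. Their poses are not given: they have to be found in the camera images.
- hook: loose rack hook, 0.15 kg: wooden handle 90 x 26 x 34 mm (x, y, z), origin at the centre of the handle's underside; from its +x end an 8 mm steel rod, 26 mm above the underside, runs to x = +110 mm and is bent straight down there. Starts flat on the side table at the right (top also z = 0, free at y < -0.33, x < 0.75, beyond a gap at y = -0.3), rod pointing away from the robot
- hook_tip (a point): lower end of the bent-down tip of the hook, level with the underside of the handle (0.5 mm above it), 110 mm ahead of the handle's centre; same axes as the hook
- tray: low loose tray, 110 (x) x 370 (y) mm, 0.45 kg, floor 4 mm thick, lip 10 mm high; origin at the centre of its underside, +x away from the robot; at the back of the table, its load out of reach. In front a raised handle of 6 mm wire: cross bar along y at x = -92 mm, 66 mm long, 42 mm above the table; side wires at y = +-40 mm join it to the tray
- tray_loop (a point): the middle of the opening inside the tray's handle, at x = -73 mm, height 42 mm in the tray's frame; the opening is free from x = -89 mm (bar) to x = -56 mm (tray lip) and 60 mm wide; the hook goes down into it from above and pulls on the cross bar
- tin: small labelled tin, 57 mm across, 72 mm high, 0.18 kg, origin at the centre of its underside. May be absent
- dredger: steel flour dredger (large shaker), 59 mm across, 97 mm high, 0.14 kg, origin at the centre of its underside. May be absent
- shaker: small glass shaker with metal top, 44 mm across, 90 mm high (its upper 20 mm is 34 mm wide), 0.1 kg, origin at the centre of its underside. May be absent
- cups: pair of nested white portion cups, 61 mm across at the rim, 37 mm high, 0.04 kg, grips like a 59 mm cylinder; origin at the centre of its underside. May be absent
- foam_box: empty white foam food box with rounded edges, closed, 70 (x) x 95 (y) x 22 mm, 0.05 kg, origin at the centre of its underside; lies on the table to the left, behind the stock board
- strip: the station strip: fixed metal plate, 90 mm (x) by 340 mm (y), 8 mm thick, near the robot, with four inlaid rings in a row; origin at the centre of its underside, +y is its left end seen from the robot, +x away from the robot
- board: stock board: fixed grey switch box, 100 (x) x 170 (y) mm, top 45 mm above the table, left of the strip; origin at the centre of its underside, +x away from the robot. Four toggles side by side at y = +51, +17, -17, -51 mm (1 to 4, left to right), x = 0; pivots 43 mm above the table; a white dot marks the far, on side of each
- place_1 (a point): centre of ring 1 from the left, on top of the strip (8 mm above the table): place of the tin; same axes as the strip
- place_2 (a point): centre of ring 2 from the left, on top of the strip (8 mm above the table): place of the flour dredger; same axes as the strip
- place_3 (a point): centre of ring 3 from the left, on top of the strip (8 mm above the table): place of the small shaker; same axes as the strip
- place_4 (a point): centre of ring 4 from the left, on top of the strip (8 mm above the table): place of the portion cups; same axes as the strip
- sw_1 (a joint): toggle 1 from the left: steel lever with a 13 mm round head, its end 37 mm above the pivot. +0.4 rad: leaning away from the robot (board +x), on; -0.4: leaning to the robot, off. It tips over to the nearer side by itself; under 0.5 N moves it
- sw_2 (a joint): toggle 2 from the left: steel lever with a 13 mm round head, its end 37 mm above the pivot. +0.4 rad: leaning away from the robot (board +x), on; -0.4: leaning to the robot, off. It tips over to the nearer side by itself; under 0.5 N moves it
- sw_3 (a joint): toggle 3 from the left: steel lever with a 13 mm round head, its end 37 mm above the pivot. +0.4 rad: leaning away from the robot (board +x), on; -0.4: leaning to the robot, off. It tips over to the nearer side by itself; under 0.5 N moves it
- sw_4 (a joint): toggle 4 from the left: steel lever with a 13 mm round head, its end 37 mm above the pivot. +0.4 rad: leaning away from the robot (board +x), on; -0.4: leaning to the robot, off. It tips over to the nearer side by itself; under 0.5 N moves it
- order_pad: blue order pad, 150 x 104 x 14 mm, a bystander, to be left where it is
- call_bell: counter bell, 84 mm across, 66 mm high, a bystander, to be left where it is
Not all that is in view belongs to the job. What is shaped like the tin but orange is not meant.

How it is judged:
By the outcome, as a careful person would: the job done as asked, in the order asked, and still so for the second after the job is handed in, with the robot touching nothing.
Of tin, dredger, shaker, cups only 2 to 4 are there at a start; the rules pass over those that are not, and their reading is None.
At some moment in a run one of hook, cups, foam_box may be knocked a few centimetres aside while the robot is not near it.
It also fails if it takes over 208 s, if anything falls off the work surface, if the arm or the gripper's body presses on something with over 40 N, if the wrist force passes 120 N, or if a joint passes its speed limit or range.

## Robot

A 7-joint arm with a two-finger parallel gripper is mounted at the origin on a cart in front of the work surface, level with it; the furniture and walls round the work are solid. World frame = base frame: x ahead of the robot, y to its left, z up, the work surface at z = 0. Lengths are in m, angles in rad, forces in N, time in s.
With the tool pointing down it reaches from about 0.425 to 0.875 m from the base axis. Payload 4.7 kg.
Tool frame: the origin (TCP) lies midway between the tips of the shut fingers; the grasp point (between the pads) lies 19 mm behind it; x points along the fingers, z is the direction in which the jaws open and shut, and the axes are right-handed (so a half turn about x gives the same grasp; the last joint's range is limited). The gripper opens to 87 mm and grips with 3 to 60 N. Pads are 19 mm wide; open, the fingers measure 117 mm over their backs; the gripper's body (75 mm by 190 mm) begins 51 mm behind the grasp point.
Start: joints at [1.353, 0.321, -0.07, 1.45, 0.023, 1.371, -0.057], TCP at [0.149, -0.633, 0.186] pointing down, gripper open.
Joint ranges: [-2.86, 2.86], [-0.3, 2.09], [-1.38, 1.24], [0.06, 2.45], [-1.56, 4.7], [0.09, 2.05], [-2.69, 2.69]. Speed limits (rad/s): [2.57, 2.57, 3.14, 3.14, 3.14, 3.14, 3.14].

## Interface

Orientations are given as a rotation vector (axis times angle).
In Python, from bench import ctrl, vision, close_job gives the robot as it stands. The module is installed in compiled form; this text tells all that it offers.
- The arm moves only by the tool servo_tool, never from a script. Its argument "commands" is a list that holds one entry, the list of rows, each a list of 7 numbers: the turn, a rotation vector about the tool's x, y, z in degrees, then the shift along the tool's x, y, z in mm, then the finger opening in mm, from 0 to 87. In form: [[[wx, wy, wz, x, y, z, grip], ...]]. A call has 1 to 5 rows; each row is the pose to reach, as a shift and turn from the pose commanded when the call began, along the tool's axes at that moment; what a row does not reach only later rows make up. A row lasts 1/8 s, in which the tool goes at most 62.5 mm and 10.7 degrees, less where a joint would pass 70% of its speed; a pose out of reach is approached as far as the arm can. A call with a gripper value outside its range is refused whole. The fingers move at their own pace and stop on an object; "newtons" is the grip in N (left out, the last holds). Time passes only in rows, so rows that repeat a pose let the fingers close. It gives the time, the measured TCP pose, the force and the opening at its end, in the units of the state.
- ctrl.get_state(): the state, without advancing time (a new reading comes with each control period).
- vision.get_image(name): name is "scene" or "top"; returns the picture (384x512x3 uint8, red, green, blue); there is no depth.
- vision.camera_info(name): a dict with "fov_y" (degrees; the focal length in pixels is half the picture's height over the tangent of half this angle, whatever the lens; pixels are square), "cx", "cy" (the principal point, pixels), "dist" ([k1, k2, p1, p2, k3] as OpenCV has them; the pictures are not rectified), "pose" (4x4, takes a point from camera to world coordinates). Camera axes: x right, y down, z forward; pixel columns grow to the right and rows downward; lengths in m; the calibration is good to about 2 mm. A picture is of the moment at which its call begins. camera_info takes no time and is no camera call.
- close_job(): hands the job in, once; it reports no verdict.
The state is a dict: "time": time; "joint_positions": joint angles; "qd": joint speeds; "joint_torque": joint torques, N m; "position": TCP position; "tool_rot": TCP orientation; "ft_force": force on the tool from outside, world axes, zero at the start; "torque": the same for the moment, N m; "grip_width": opening from 0.0 (shut) to 1.0 (fully open).
Only numpy, scipy, OpenCV 4.12 (cv2) and the standard library are available. Lean on these libraries where they do the work, as an engineer would, in place of code of your own. Each camera call takes 0.05 s, during which the arm holds its last target. There are 200 camera calls.

## Working session

There is one attempt and no reset: what is moved stays moved. The work goes in short steps, Python scripts to look and compute and a tool call to move; the robot and the scene stay as the last step left them, time stands still between calls to the robot, and variables do not carry over. Pictures are saved under pics/ and viewed, about 12 in all and at most 16, crops included, and the job is handed in when it is done.

Besides the shell and the picture viewer there is one more tool, called after ">>>" as name(argument=value, ...) on one line, values as JSON. servo_tool: Moves the arm, as the interface text tells. Its arguments: {"type":"object","properties":{"commands":{"type":"array"},"newtons":{"type":"number"}},"required":["commands"]}

```bash
mkdir -p pics; ls
cat > h.py <<'E'
import numpy as np, cv2
from bench import ctrl, vision, close_job
from scipy.spatial.transform import Rotation as R
def grab(n, f):
    im=vision.get_image(n); cv2.imwrite('pics/'+f+'.png',im[:,:,::-1]); return im
def cam(n):
    c=vision.camera_info(n); f=192/np.tan(np.radians(c['fov_y']/2))
    K=np.array([[f,0,c['cx']],[0,f,c['cy']],[0,0,1]]); return K,np.array(c['dist'],float),np.array(c['pose'])
def ray(n,uv):
    K,d,P=cam(n); p=cv2.undistortPoints(np.array(uv,float).reshape(-1,1,2),K,d).reshape(-1,2)
    v=np.c_[p,np.ones(len(p))]@P[:3,:3].T; return P[:3,3],v
def toz(n,uv,z):
    o,v=ray(n,uv); return o+v*((z-o[2])/v[:,2])[:,None]
def proj(n,X):
    K,d,P=cam(n); Ri=P[:3,:3].T; return cv2.projectPoints(np.array(X,float).reshape(-1,1,3),cv2.Rodrigues(Ri)[0],-Ri@P[:3,3],K,d)[0].reshape(-1,2)
def st():
    s=ctrl.get_state(); print('t',round(s['time'],2),'p',np.round(s['position'],4),'F',np.round(s['ft_force'],1),'g',round(s['grip_width']*87,1)); print(np.round(R.from_rotvec(s['tool_rot']).as_matrix(),3).tolist()); return s
def tool(target):  # shift in tool axes (mm)
    s=ctrl.get_state(); return np.round(1000*R.from_rotvec(s['tool_rot']).as_matrix().T@(np.array(target)-s['position']),1)
E
python3 - <<'E'
from h import *
for n in('scene','top'):
    im=grab(n,n+'0'); K,d,P=cam(n); print(n,np.round(K,1).tolist(),d,np.round(P,3).tolist())
s=st(); print(s['joint_positions'])
a=cv2.imread('pics/scene0.png');b=cv2.imread('pics/top0.png')
E
```

```text
pics
scene [[415.9, 0.0, 256.3], [0.0, 415.9, 188.7], [0.0, 0.0, 1.0]] [-0.13446618  0.          0.          0.          0.        ] [[0.885, -0.359, 0.298, 0.059], [-0.466, -0.654, 0.596, -1.126], [-0.02, -0.666, -0.746, 1.285], [0.0, 0.0, 0.0, 1.0]]
top [[459.3, 0.0, 249.3], [0.0, 459.3, 195.8], [0.0, 0.0, 1.0]] [-0.04928228  0.          0.          0.          0.        ] [[-0.023, -0.99, 0.14, 0.359], [-1.0, 0.021, -0.011, -0.119], [0.008, -0.141, -0.99, 1.527], [0.0, 0.0, 0.0, 1.0]]
t 0.1 p [ 0.1491 -0.6321  0.1854] F [ 0.2  0.3 -0.3] g 86.9
[[-0.001, 0.973, 0.23], [0.002, 0.23, -0.973], [-1.0, -0.0, -0.002]]
[ 1.35309193  0.32179071 -0.07009367  1.4515618   0.0226127   1.37082089
 -0.05690989]
```

View pics/scene0.png

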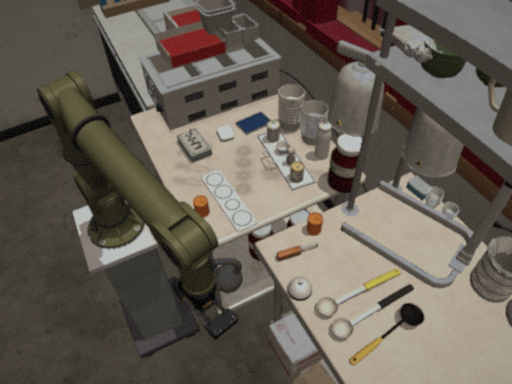

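View pics/top0.png

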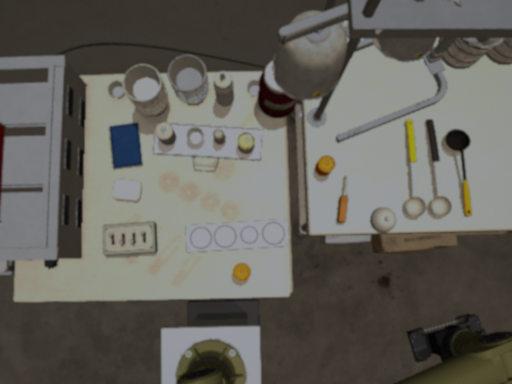

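The pictures show the tray at about (207,142) in the top view with four items on it, the hook at (343,205), the strip at (237,236), the board at (130,238) and the foam box at (127,190). There are orange decoys at (241,272) and (325,165). I'll zoom in next.

Run:
```python
from h import *
a=cv2.imread('pics/top0.png');b=cv2.imread('pics/scene0.png')
r=lambda i,x0,x1,y0,y1,w,h:cv2.resize(i[y0:y1,x0:x1],(w,h),interpolation=cv2.INTER_CUBIC)
o=np.vstack([np.hstack([r(a,145,270,115,175,500,240),r(a,315,375,150,222,300,240)[:, :300]]),np.hstack([r(a,95,295,170,260,500,225),r(b,255,345,110,190,300,225)])])
cv2.imwrite('pics/z0.png',o)
```

```text
(no output)
```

View pics/z0.png

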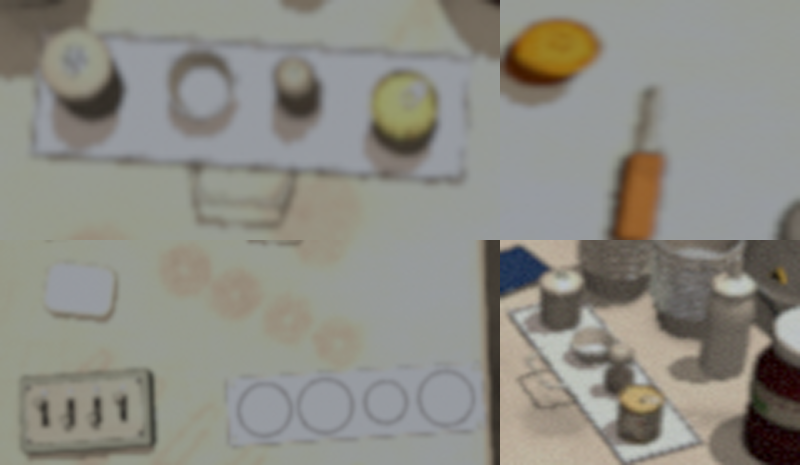

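```bash
cat > m.py <<'E'
from h import *
import sys
def blob(n,im,lo,hi,win,z):
    hsv=cv2.cvtColor(im,cv2.COLOR_RGB2HSV); m=cv2.inRange(hsv,lo,hi); k=np.zeros_like(m); x0,x1,y0,y1=win; k[y0:y1,x0:x1]=m[y0:y1,x0:x1]
    c=max(cv2.findContours(k,cv2.RETR_EXTERNAL,cv2.CHAIN_APPROX_NONE)[0],key=cv2.contourArea)
    r=cv2.minAreaRect(c); q=toz(n,cv2.boxPoints(r),z); return r,q,toz(n,[r[0]],z)[0]
E
python3 - <<'E'
from m import *
im=cv2.imread('pics/top0.png')[:,:,::-1].copy(); sc=cv2.imread('pics/scene0.png')[:,:,::-1].copy()
P=lambda a:np.round(a,4).tolist()
r,q,c=blob('top',im,(5,120,60),(20,255,255),(332,352,190,230),.034); print('hook handle',r,P(q[:,:2]),P(c))
r,q,c=blob('scene',sc,(3,120,60),(20,255,255),(270,304,238,265),.017); print('hook scene',r,P(c))
z=lambda X,Y:(145+X/4,115+Y/4)
print('rod tip',P(toz('top',[(315+150/5,150+90/3.33)],.026)))
print('tray',P(toz('top',[z(45,35),z(472,55),z(465,180),z(35,155)],.01)[:,:2]))
print('bar',P(toz('top',[z(198,222),z(283,225),z(193,165),z(293,172)],.042)[:,:2]))
w=lambda X,Y:(95+X/2.5,170+(Y-240)/2.5)
print('strip',P(toz('top',[w(228,378),w(478,365),w(482,430),w(230,445)],.008)[:,:2]))
print('rings',P(toz('top',[w(265,410),w(325,405),w(385,402),w(446,397)],.008)[:,:2]))
print('board',P(toz('top',[w(22,377),w(152,370),w(154,443),w(25,450)],.045)[:,:2]))
print('foam',P(toz('top',[w(48,264),w(117,266),w(113,317),w(46,312)],.022)[:,:2]))
for nm,p,h in(('dredger',(78,65),.097),('cups',(202,88),.037),('shaker',(296,75),.09),('tin',(405,105),.072)): print(nm,P(toz('top',[z(*p)],h+.004)[0,:2]))
print('orange',P(toz('top',[(241,270),(325,164)],.07)[:,:2]),'bell',P(toz('top',[(383,219)],.05)))
E
```

```text
hook handle ((341.99505615234375, 208.5495147705078), (7.064764022827148, 25.57245635986328), 5.710592269897461) [[0.4815, -0.4218], [0.5653, -0.4344], [0.5625, -0.4576], [0.4787, -0.4448]] [0.5219, -0.4396, 0.034]
hook scene ((288.5889587402344, 252.78472900390625), (7.934115409851074, 24.040964126586914), 72.6459732055664) [0.523, -0.4422, 0.017]
rod tip [[0.6282, -0.4568, 0.026]]
tray [[0.8296, 0.1759], [0.8041, -0.1885], [0.6952, -0.1796], [0.7246, 0.1835]]
bar [[0.6574, 0.0423], [0.6534, -0.0276], [0.7055, 0.0462], [0.6979, -0.0364]]
strip [[0.4805, 0.0746], [0.4906, -0.2572], [0.4045, -0.2596], [0.3922, 0.0724]]
rings [[0.4371, 0.0259], [0.442, -0.0533], [0.4443, -0.1326], [0.4491, -0.2134]]
board [[0.4843, 0.3373], [0.4899, 0.1683], [0.3959, 0.1653], [0.3902, 0.3316]]
foam [[0.6365, 0.3127], [0.6317, 0.2203], [0.5633, 0.2249], [0.5719, 0.3141]]
dredger [0.7758, 0.1315]
cups [0.7713, 0.0386]
shaker [0.7657, -0.0427]
tin [0.7438, -0.1299]
orange [[0.331, -0.1045], [0.6645, -0.3839]] bell [[0.483, -0.5685, 0.05]]
```

>>> servo_tool(commands=[[[8, 0, 0, 0, 50, -12, 87], [16, 0, 0, 0, 105, -25, 87], [22, 0, 0, 0, 165, -38, 87], [22, 0, 0, 0, 220, -51, 87], [22, 0, 0, 0, 275, -64, 87]]], newtons=40)

```text
time: 0.72
position: [0.4036, -0.506, 0.186]
tool_rot: [1.32, 1.134, -1.321]
ft_force: [0.6, -0.8, -0.5]
grip_width: 1.002
```

>>> servo_tool(commands=[[[0, 0, 0, 10, 40, -28, 87], [0, 0, 0, 20, 80, -56, 87], [0, 0, 0, 35, 119, -83, 87], [0, 0, 0, 35, 119, -83, 87], [0, 0, 0, 35, 119, -83, 87]]])

```text
time: 1.35
position: [0.5318, -0.4434, 0.1508]
tool_rot: [1.32, 1.135, -1.322]
ft_force: [0.2, -1.3, -0.3]
grip_width: 1.001
```

Run:
```python
from h import *
st(); 
for n in('scene','top'): grab(n,n+'1')
a=cv2.imread('pics/top1.png');b=cv2.imread('pics/scene1.png')
r=lambda i,x0,x1,y0,y1,w,h:cv2.resize(i[y0:y1,x0:x1],(w,h),interpolation=cv2.INTER_CUBIC)
cv2.imwrite('pics/z1.png',np.hstack([r(a,290,390,140,240,400,400),r(b,240,340,190,290,400,400)]))
```

```text
t 1.35 p [ 0.5318 -0.4434  0.1508] F [ 0.2 -1.3 -0.3] g 87.1
[[-0.002, 0.988, -0.152], [0.0, -0.152, -0.988], [-1.0, -0.002, 0.0]]
```

View pics/z1.png

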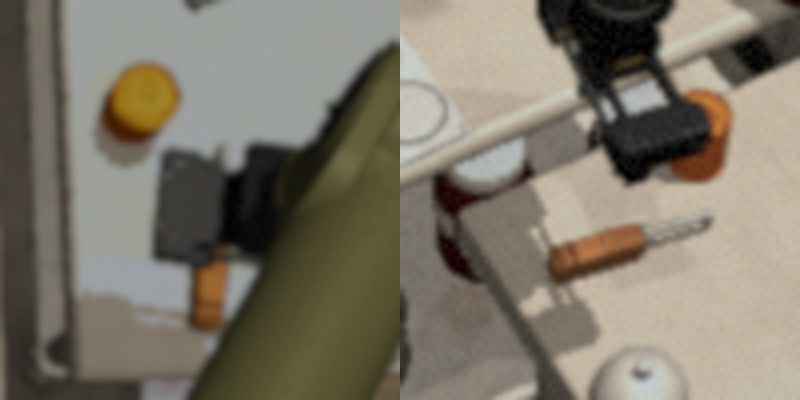

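The gripper is aligned above the hook handle, so I'll descend and grip.

>>> servo_tool(commands=[[[0, 0, 0, 50, 0, -1, 70], [0, 0, 0, 100, 0, -1, 60], [0, 0, 0, 130, 0, -1, 60], [0, 0, 0, 142, 0, -1, 60], [0, 0, 0, 142, 0, -1, 60]]])

```text
time: 2.08
position: [0.5319, -0.443, 0.0097]
tool_rot: [1.321, 1.133, -1.322]
ft_force: [-0.7, 0.2, 0.3]
grip_width: 0.692
```

>>> servo_tool(commands=[[[0, 0, 0, 0, 0, 0, 15], [0, 0, 0, 0, 0, 0, 15], [0, 0, 0, 0, 0, 0, 15], [0, 0, 0, 0, 0, 0, 15], [0, 0, 0, 0, 0, 0, 15]]], newtons=40)

```text
time: 2.7
position: [0.5326, -0.4422, 0.0095]
tool_rot: [1.32, 1.133, -1.32]
ft_force: [-0.7, -1.1, 0.1]
grip_width: 0.227
```

>>> servo_tool(commands=[[[0, 0, 0, -20, 0, 0, 15], [0, 0, 0, -60, 0, 0, 15], [0, 0, 0, -110, 0, 0, 15], [0, 0, 0, -150, 0, 0, 15], [0, 0, 0, -150, 0, 0, 15]]])

```text
time: 3.32
position: [0.5352, -0.444, 0.1662]
tool_rot: [1.32, 1.123, -1.317]
ft_force: [-0.0, -0.3, -0.3]
grip_width: 0.173
```

Run:
```python
from h import *
st(); 
for n in('scene','top'): grab(n,n+'2')
a=cv2.imread('pics/top2.png');b=cv2.imread('pics/scene2.png')
r=lambda i,x0,x1,y0,y1,w,h:cv2.resize(i[y0:y1,x0:x1],(w,h),interpolation=cv2.INTER_CUBIC)
cv2.imwrite('pics/z2.png',np.hstack([r(a,290,390,140,240,400,400),r(b,240,340,170,270,400,400)]))
```

```text
t 3.33 p [ 0.5352 -0.444   0.1662] F [-0.  -0.3 -0.3] g 15.1
[[0.008, 0.988, -0.152], [-0.006, -0.152, -0.988], [-1.0, 0.009, 0.005]]
```

View pics/z2.png

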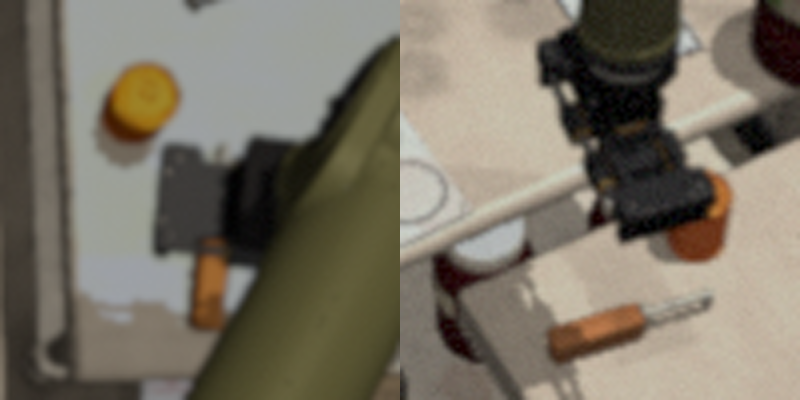

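The hook was not caught. It still lies in place at scene px (290,252), and the fingers closed to 15 mm. I'll check the tool geometry in both views.

Run:
```python
from h import *
from m import blob
s=ctrl.get_state(); M=R.from_rotvec(s['tool_rot']).as_matrix(); p=s['position']
r=lambda i,x0,x1,y0,y1,w,h:cv2.resize(i[y0:y1,x0:x1],(w,h),interpolation=cv2.INTER_CUBIC)
out=[]
for n,(x0,x1,y0,y1) in(('top',(290,390,140,240)),('scene',(240,340,170,270))):
    im=cv2.imread('pics/'+n+'2.png'); z=r(im,x0,x1,y0,y1,400,400)
    for k,c in((np.zeros(3),(0,0,255)),(np.array([-.1,0,0]),(0,255,255)),(np.array([-.0,0,.05]),(255,0,0)),(np.array([0,0.05,0]),(0,255,0))):
        u=proj(n,[p+M@k])[0]; print(n,k,u); cv2.circle(z,tuple(int(v) for v in (u-[x0,y0])*4),5,c,-1)
    out.append(z)
cv2.imwrite('pics/z3.png',np.hstack(out))
for n,w,z in(('top',(332,352,190,230),.034),('scene',(270,304,238,265),.017)):
    im=cv2.imread('pics/'+n+'2.png')[:,:,::-1].copy(); a,q,c=blob(n,im,(3,120,60),(20,255,255),w,z); print(a,np.round(c,4),np.round(q[:,:2],3).tolist())
```

```text
top [0. 0. 0.] [351.44674184 200.13803116]
top [-0.1  0.   0. ] [359.54306525 195.4918328 ]
top [-0.    0.    0.05] [367.83836889 202.27442201]
top [0.   0.05 0.  ] [353.05699343 183.91503279]
scene [0. 0. 0.] [292.86776537 228.03768323]
scene [-0.1  0.   0. ] [294.30183412 209.21832689]
scene [-0.    0.    0.05] [298.671139   239.61337051]
scene [0.   0.05 0.  ] [306.59937005 223.91518346]
((342.0, 212.5), (19.0, 8.0), 90.0) [ 0.5088 -0.439   0.034 ] [[0.54, -0.427], [0.54, -0.454], [0.477, -0.451], [0.478, -0.424]]
((288.759765625, 252.7313232421875), (7.814805030822754, 23.683034896850586), 72.6459732055664) [ 0.5236 -0.4423  0.017 ] [[0.485, -0.42], [0.572, -0.433], [0.563, -0.465], [0.476, -0.451]]
```

View pics/z3.png

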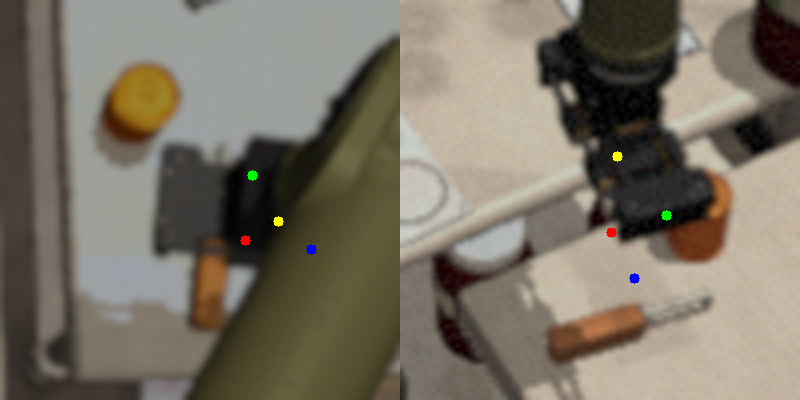

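Run:
```python
from h import *
def ex(f,x0,y0,w,h,pts,n):
    im=cv2.imread(f)[y0:y0+h,x0:x0+w].astype(float); im=np.clip(255*(im/255)**.5,0,255).astype(np.uint8)
    im=cv2.resize(im,None,fx=400/w,fy=400/w,interpolation=cv2.INTER_CUBIC)
    for X in pts:
        u=(proj(n,[X])[0]-[x0,y0])*400/w; cv2.circle(im,(int(u[0]),int(u[1])),3,(0,0,255),-1)
    return im[:300]
p0=np.array([.1491,-.6321,.1854]);p1=np.array([.5318,-.4434,.1508]);p2=np.array([.5352,-.444,.1662]);z=np.array([0,0,.07])
o=np.vstack([np.hstack([ex('pics/scene0.png',170,240,80,60+40,[p0,p0+z],'scene'),ex('pics/top0.png',390,300,90,84,[p0,p0+z],'top')]),
np.hstack([ex('pics/scene1.png',260,180,80,80,[p1,p1+z],'scene'),ex('pics/scene2.png',260,180,80,80,[p2,p2+z],'scene')])])
cv2.imwrite('pics/z4.png',o)
```

```text
(no output)
```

View pics/z4.png

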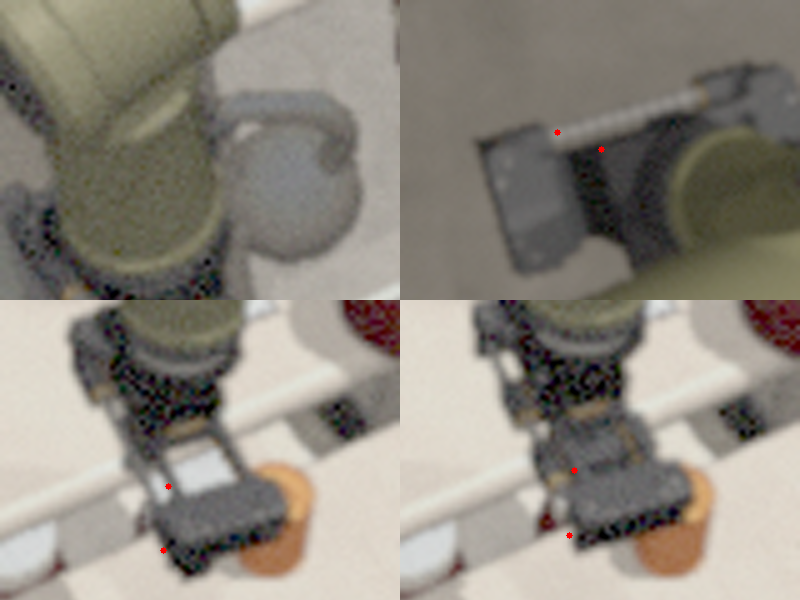

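>>> servo_tool(commands=[[[0, 0, 0, 0, 0, 0, 60], [0, 0, 0, 50, 0, 0, 60], [0, 0, 0, 100, 0, 0, 60], [0, 0, 0, 140, 0, 0, 60], [0, 0, 0, 150, 0, 0, 60]]])

```text
time: 4.05
position: [0.5296, -0.4399, 0.0046]
tool_rot: [1.321, 1.142, -1.323]
ft_force: [-0.2, -0.1, 0.3]
grip_width: 0.642
```

>>> servo_tool(commands=[[[0, 0, 0, 0, 0, 0, 60], [0, 0, 0, 0, 0, 0, 60]]])

```text
time: 4.3
position: [0.534, -0.4432, 0.0117]
tool_rot: [1.32, 1.13, -1.319]
ft_force: [-0.5, 0.1, -0.3]
grip_width: 0.686
```

Run:
```python
from h import *
st(); o=[]
s=ctrl.get_state(); M=R.from_rotvec(s['tool_rot']).as_matrix(); p=s['position']
for n,(x0,y0) in(('top',(305,155)),('scene',(255,200))):
    grab(n,n+'3'); im=cv2.imread('pics/'+n+'3.png')[y0:y0+80,x0:x0+80]
    im=np.clip(255*(im/255.)**.6,0,255).astype(np.uint8); im=cv2.resize(im,(400,400),interpolation=cv2.INTER_CUBIC)
    for k,c in(([0,0,0],(0,0,255)),([-.07,0,0],(0,255,255)),([0,0,.03],(255,0,0)),([0,0,-.03],(255,255,0))):
        u=(proj(n,[p+M@np.array(k)])[0]-[x0,y0])*5; cv2.circle(im,(int(u[0]),int(u[1])),3,c,-1)
    o.append(im)
cv2.imwrite('pics/z5.png',np.hstack(o))
```

```text
t 4.3 p [ 0.534  -0.4432  0.0117] F [-0.5  0.1 -0.3] g 59.7
[[0.003, 0.988, -0.152], [-0.002, -0.152, -0.988], [-1.0, 0.003, 0.002]]
```

View pics/z5.png

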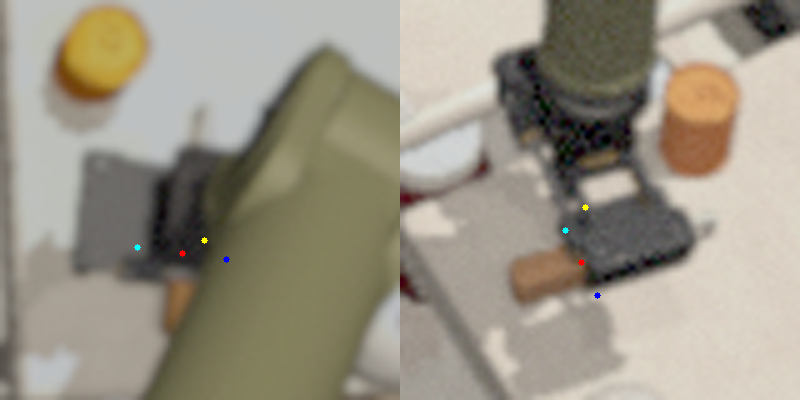

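The finger tips appear higher in the scene view than the reported TCP. I'll probe downwards gently beside the handle and watch the force.

>>> servo_tool(commands=[[[0, 0, 0, 3, 0, 0, 60], [0, 0, 0, 6, 0, 0, 60], [0, 0, 0, 8, 0, 0, 60], [0, 0, 0, 8, 0, 0, 60]]])

```text
time: 4.9
position: [0.5323, -0.4421, 0.0011]
tool_rot: [1.32, 1.134, -1.321]
ft_force: [0.4, -0.1, 0.3]
grip_width: 0.691
```

>>> servo_tool(commands=[[[0, 0, 0, 3, 0, 0, 60], [0, 0, 0, 5, 0, 0, 60], [0, 0, 0, 5, 0, 0, 60]]])

```text
time: 5.28
position: [0.5324, -0.4421, -0.0039]
tool_rot: [1.32, 1.134, -1.321]
ft_force: [-0.4, -0.2, -1.2]
grip_width: 0.695
```

>>> servo_tool(commands=[[[0, 0, 0, 2, 0, 0, 60], [0, 0, 0, 4, 0, 0, 60], [0, 0, 0, 4, 0, 0, 60]]])

```text
time: 5.65
position: [0.5324, -0.4421, -0.0078]
tool_rot: [1.32, 1.134, -1.321]
ft_force: [-0.0, 0.0, -0.2]
grip_width: 0.692
```

>>> servo_tool(commands=[[[0, 0, 0, 2, 0, 0, 60], [0, 0, 0, 4, 0, 0, 60], [0, 0, 0, 6, 0, 0, 60], [0, 0, 0, 6, 0, 0, 60]]])

```text
time: 6.15
position: [0.5324, -0.4421, -0.0139]
tool_rot: [1.32, 1.134, -1.321]
ft_force: [-0.3, -0.5, -0.1]
grip_width: 0.693
```

>>> servo_tool(commands=[[[0, 0, 0, 2, 0, 0, 60], [0, 0, 0, 4, 0, 0, 60], [0, 0, 0, 4, 0, 0, 60]]])

```text
time: 6.52
position: [0.5324, -0.4421, -0.0178]
tool_rot: [1.32, 1.134, -1.321]
ft_force: [-0.0, 0.1, 0.4]
grip_width: 0.686
```

>>> servo_tool(commands=[[[0, 0, 0, 2, 0, 0, 60], [0, 0, 0, 4, 0, 0, 60], [0, 0, 0, 4, 0, 0, 60]]])

```text
time: 6.9
position: [0.5324, -0.4421, -0.0219]
tool_rot: [1.32, 1.134, -1.321]
ft_force: [0.1, 0.5, -0.6]
grip_width: 0.69
```

>>> servo_tool(commands=[[[0, 0, 0, 2, 0, 0, 60], [0, 0, 0, 3, 0, 0, 60], [0, 0, 0, 3, 0, 0, 60]]])

```text
time: 7.28
position: [0.5325, -0.4421, -0.0247]
tool_rot: [1.32, 1.134, -1.321]
ft_force: [0.3, -0.8, -0.1]
grip_width: 0.691
```

>>> servo_tool(commands=[[[0, 0, 0, 2, 0, 0, 60], [0, 0, 0, 3, 0, 0, 60], [0, 0, 0, 3, 0, 0, 60]]])

```text
time: 7.65
position: [0.5325, -0.4421, -0.0277]
tool_rot: [1.32, 1.134, -1.321]
ft_force: [0.4, 0.7, -0.1]
grip_width: 0.689
```

Run:
```python
from h import *
st(); o=[]
s=ctrl.get_state(); M=R.from_rotvec(s['tool_rot']).as_matrix(); p=s['position']
for n,(x0,y0) in(('top',(305,155)),('scene',(255,200))):
    grab(n,n+'4'); im=cv2.imread('pics/'+n+'4.png')[y0:y0+80,x0:x0+80]
    im=np.clip(255*(im/255.)**.6,0,255).astype(np.uint8); im=cv2.resize(im,(400,400),interpolation=cv2.INTER_CUBIC)
    o.append(im)
cv2.imwrite('pics/z6.png',np.hstack(o))
```

```text
t 7.65 p [ 0.5325 -0.4421 -0.0277] F [ 0.4  0.7 -0.1] g 60.0
[[-0.0, 0.988, -0.152], [0.0, -0.152, -0.988], [-1.0, -0.0, -0.0]]
```

View pics/z6.png

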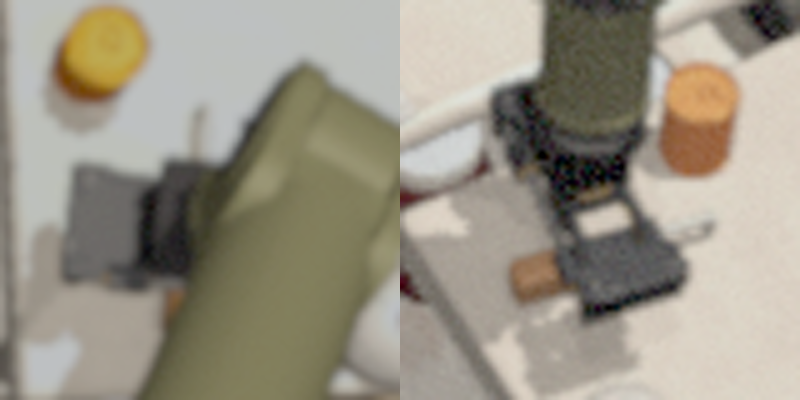

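>>> servo_tool(commands=[[[0, 0, 0, 0, 0, 0, 15], [0, 0, 0, 0, 0, 0, 15], [0, 0, 0, 0, 0, 0, 15], [0, 0, 0, 0, 0, 0, 15], [0, 0, 0, 0, 0, 0, 15]]], newtons=40)

```text
time: 8.38
position: [0.5325, -0.4425, -0.0275]
tool_rot: [1.32, 1.133, -1.321]
ft_force: [0.1, -1.0, -0.2]
grip_width: 0.3
```

The fingers stopped at 26 mm, so the handle is gripped with a reported z of -0.0275. That means the z reading is biased, and the hook's underside is at reported z + 0.0275. Next I'll lift it and carry it to the tray.

>>> servo_tool(commands=[[[0, 0, 0, -15, 0, 0, 15], [0, 0, 0, -50, 0, 0, 15], [0, 0, 0, -95, 0, 0, 15], [0, 0, 0, -130, 0, 0, 15], [0, 0, 0, -150, 0, 0, 15]]])

```text
time: 9.0
position: [0.5336, -0.4427, 0.1258]
tool_rot: [1.32, 1.13, -1.319]
ft_force: [-0.8, 0.0, -1.1]
grip_width: 0.297
```

>>> servo_tool(commands=[[[0, 0, 0, 0, -1, -20, 15], [0, 0, 0, 0, -3, -60, 15], [0, 0, 0, 0, -5, -110, 15], [0, 0, 0, 0, -7, -160, 15], [0, 0, 0, 0, -9, -210, 15]]])

```text
time: 9.62
position: [0.554, -0.2292, 0.1201]
tool_rot: [1.319, 1.138, -1.321]
ft_force: [0.7, 0.5, -1.3]
grip_width: 0.296
```

>>> servo_tool(commands=[[[-1, 0, 0, 0, -1, -50, 15], [-2, 0, 0, 0, -3, -100, 15], [-3, 0, 0, 0, -5, -150, 15], [-4, 0, 0, 0, -7, -200, 15], [-4.7, 0, 0, 0, -8, -245, 15]]])

```text
time: 10.25
position: [0.5824, 0.0139, 0.1203]
tool_rot: [1.257, 1.18, -1.261]
ft_force: [-0.0, -0.1, -1.8]
grip_width: 0.296
```

>>> servo_tool(commands=[[[0, 0, 0, 20, 0, 0, 15], [0, 0, 0, 45, 0, 0, 15], [0, 0, 0, 60, 0, 0, 15], [0, 0, 0, 60, 0, 0, 15], [0, 0, 0, 60, 0, 0, 15]]])

```text
time: 10.88
position: [0.5851, 0.01, 0.0629]
tool_rot: [1.261, 1.175, -1.26]
ft_force: [1.3, -0.0, -1.2]
grip_width: 0.295
```

Run:
```python
from h import *
st(); o=[]
for n,(x0,y0) in(('top',(165,110)),('scene',(225,90))):
    grab(n,n+'5'); im=cv2.imread('pics/'+n+'5.png')[y0:y0+100,x0:x0+80]
    im=np.clip(255*(im/255.)**.6,0,255).astype(np.uint8); im=cv2.resize(im,(400,500),interpolation=cv2.INTER_CUBIC)
    o.append(im)
cv2.imwrite('pics/z7.png',np.hstack(o))
```

```text
t 10.88 p [0.5851 0.01   0.0629] F [ 1.3 -0.  -1.2] g 25.7
[[0.001, 0.998, -0.07], [-0.0, -0.07, -0.998], [-1.0, 0.001, -0.0]]
```

View pics/z7.png

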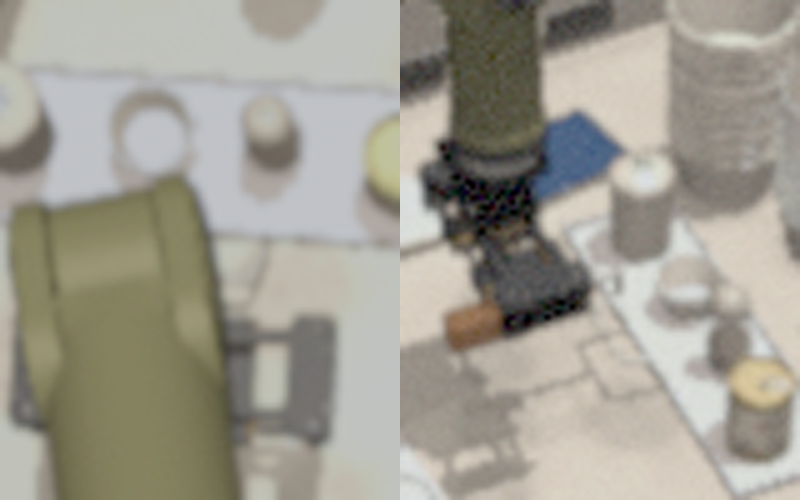

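Run:
```python
from h import *
d=np.array([.9976,-.07,0]);p=np.array([.5851,.01,.0904])
for nm,X in(('rodend',p+.1*d+[0,0,.026]),('tip',p+.1*d),('handle front',p+.035*d+[0,0,.017]),('handle back',p-.055*d+[0,0,.017])): print(nm,proj('scene',[X])-[225,90])
z=lambda X,Y:(225+(X-400)/5,90+Y/5)
print('bar scene',toz('scene',[z(580,348),z(606,397)],.042).round(4).tolist())
print('inner lip',toz('scene',[z(570,225),z(727,490)],.01).round(4).tolist())
print('tip if z',toz('scene',[z(614,275)],.116).round(4),toz('scene',[z(617,290)],.0904).round(4), 'handleback',toz('scene',[z(448,335)],.107).round(4))
w=lambda X,Y:(165+X/5,110+Y/5)
print('top tray near edge',toz('top',[w(260,237),w(395,245)],.01).round(4).tolist(),'far',toz('top',[w(30,68),w(395,92)],.01).round(4).tolist())
print('wires', toz('top',[w(225,305)],.04).round(4))
print('items', [toz('top',[w(*a)],h).round(4).tolist() for a,h in(((155,135),.03),((265,115),.094))])
```

```text
rodend [[43.31507551 54.41043172]]
tip [[43.30624241 58.99700119]]
handle front [[29.07594735 60.48200043]]
handle back [[ 8.89968575 66.84433717]]
bar scene [[0.6507, 0.0056, 0.042], [0.642, -0.0566, 0.042]]
inner lip [[0.7354, 0.1839, 0.01], [0.6928, -0.171, 0.01]]
tip if z [[0.6814 0.0012 0.116 ]] [[0.6882 0.0082 0.0904]] handleback [[0.5325 0.012  0.107 ]]
top tray near edge [[0.7073, -0.0304, 0.01], [0.6999, -0.1214, 0.01]] far [[0.8289, 0.1254, 0.01], [0.8066, -0.1237, 0.01]]
wires [[ 0.6551 -0.0085  0.04  ]]
items [[[0.7743, 0.0381, 0.03]], [[0.7683, -0.0395, 0.094]]]
```

>>> servo_tool(commands=[[[0, 0, 0, 0, 6, 0, 15], [0, 0, 0, 20, 6, 0, 15], [0, 0, 0, 40, 6, 0, 15], [0, 0, 0, 55, 6, 0, 15], [0, 0, 0, 62, 6, 0, 15]]])

```text
time: 11.6
position: [0.5894, 0.0097, -0.0016]
tool_rot: [1.259, 1.177, -1.263]
ft_force: [-0.1, 1.1, -1.3]
grip_width: 0.295
```

>>> servo_tool(commands=[[[0, 0, 0, 0, 0, 0, 15], [0, 0, 0, 0, -3, 0.2, 15], [0, 0, 0, 0, -6, 0.4, 15], [0, 0, 0, 0, -9, 0.6, 15], [0, 0, 0, 0, -12, 0.8, 15]]])

```text
time: 12.22
position: [0.5802, 0.0097, 0.0011]
tool_rot: [1.262, 1.173, -1.258]
ft_force: [4.8, 0.4, -3.4]
grip_width: 0.291
```

>>> servo_tool(commands=[[[0, 0, 0, 0, -4, 0.3, 15], [0, 0, 0, 0, -9, 0.6, 15], [0, 0, 0, 0, -14, 1, 15], [0, 0, 0, 0, -20, 1.4, 15], [0, 0, 0, 0, -26, 1.8, 15]]])

```text
time: 12.85
position: [0.5529, 0.0098, 0.0008]
tool_rot: [1.261, 1.174, -1.26]
ft_force: [6.6, -0.0, -1.0]
grip_width: 0.295
```

>>> servo_tool(commands=[[[0, 0, 0, 0, -7, 0.5, 15], [0, 0, 0, 0, -15, 1, 15], [0, 0, 0, 0, -23, 1.6, 15], [0, 0, 0, 0, -31, 2.2, 15], [0, 0, 0, 0, -39, 2.7, 15]]])

```text
time: 13.48
position: [0.5137, 0.0099, 0.0008]
tool_rot: [1.261, 1.174, -1.26]
ft_force: [5.5, -1.0, -1.5]
grip_width: 0.295
```

>>> servo_tool(commands=[[[0, 0, 0, 0, -8, 0.5, 15], [0, 0, 0, 0, -16, 1, 15], [0, 0, 0, 0, -24, 1.6, 15], [0, 0, 0, 0, -32, 2.2, 15], [0, 0, 0, 0, -40, 2.8, 15]]])

```text
time: 14.1
position: [0.4735, 0.0099, 0.0008]
tool_rot: [1.261, 1.174, -1.26]
ft_force: [5.0, -0.2, -1.0]
grip_width: 0.293
```

>>> servo_tool(commands=[[[0, 0, 0, 0, -6, 0.4, 15], [0, 0, 0, 0, -11, 0.7, 15], [0, 0, 0, 0, -14, 1, 15], [0, 0, 0, 0, -16, 1.1, 15], [0, 0, 0, 0, -16, 1.1, 15]]])

```text
time: 14.72
position: [0.4575, 0.0098, 0.0006]
tool_rot: [1.261, 1.175, -1.261]
ft_force: [4.0, -0.5, 0.7]
grip_width: 0.297
```

Run:
```python
from h import *
st(); o=[]
for n,(x0,y0) in(('top',(130,140)),('scene',(190,110))):
    grab(n,n+'6'); im=cv2.imread('pics/'+n+'6.png')[y0:y0+120,x0:x0+130]
    im=np.clip(255*(im/255.)**.6,0,255).astype(np.uint8); im=cv2.resize(im,(400,369),interpolation=cv2.INTER_CUBIC)
    o.append(im)
cv2.imwrite('pics/z8.png',np.hstack(o))
```

```text
t 14.72 p [0.4575 0.0098 0.0006] F [ 4.  -0.5  0.7] g 25.8
[[0.0, 0.998, -0.07], [-0.0, -0.07, -0.998], [-1.0, 0.0, 0.0]]
```

View pics/z8.png

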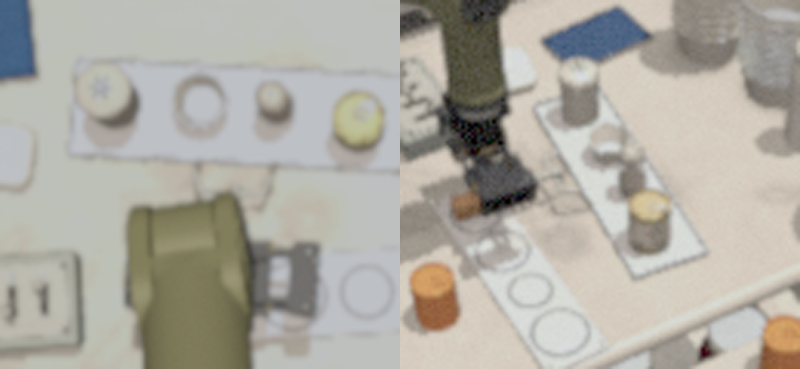

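Run:
```python
from h import *
w=lambda X,Y:(130+X/3.077,140+Y/3.077); P=lambda *a,z:toz('top',[w(*q) for q in a],z).round(4)[:,:2].tolist()
print('near',P((70,153),(395,168),z=.01),'far',P((78,58),(395,72),z=.01))
v=lambda X,Y:(190+(X-400)/3.077,110+Y/3.077); S=lambda *a,z:toz('scene',[v(*q) for q in a],z).round(4)[:,:2].tolist()
print('scene corners near-left,near-right,far-right',S((537,103),(633,277),(706,250),z=.01))
print('strip far edge scene',S((485,230),(605,345),z=.008))
print('items',P((106,92),z=.101),P((201,104),z=.041),P((274,98),z=.094),P((358,118),z=.076))
```

```text
near [[0.6014, 0.1859], [0.5774, -0.1669]] far [[0.7068, 0.178], [0.6837, -0.1696]]
scene corners near-left,near-right,far-right [[0.6099, 0.1864], [0.5728, -0.179], [0.6802, -0.1844]]
strip far edge scene [[0.4377, -0.0081], [0.4896, -0.2584]]
items [[0.6496, 0.131]] [[0.6465, 0.0398]] [[0.641, -0.0412]] [[0.6214, -0.1276]]
```

>>> servo_tool(commands=[[[0, 0, 0, 0, -5, 0.3, 15], [0, 0, 0, 0, -10, 0.7, 15], [0, 0, 0, 0, -14, 1, 15], [0, 0, 0, 0, -15.5, 1.1, 15], [0, 0, 0, 0, -15.5, 1.1, 15]]])

```text
time: 15.45
position: [0.4421, 0.0099, 0.0005]
tool_rot: [1.261, 1.175, -1.26]
ft_force: [5.3, 0.4, 0.1]
grip_width: 0.298
```

>>> servo_tool(commands=[[[0, 0, 0, 0, 5, 0, 15], [0, 0, 0, 0, 12, 0, 15], [0, 0, 0, -20, 12, 0, 15], [0, 0, 0, -60, 12, 0, 15], [0, 0, 0, -120, 12, 0, 15]]])

```text
time: 16.08
position: [0.4511, 0.009, 0.1194]
tool_rot: [1.258, 1.181, -1.266]
ft_force: [1.4, -0.3, -1.0]
grip_width: 0.296
```

Run:
```python
from h import *
st(); print(tool([.5325,-.4425,.12]))
```

```text
t 16.07 p [0.4511 0.009  0.1194] F [ 1.4 -0.3 -1. ] g 25.8
[[-0.007, 0.998, -0.07], [0.001, -0.07, -0.998], [-1.0, -0.007, -0.0]]
[ -1.6 112.8 444.7]
```

>>> servo_tool(commands=[[[0, 0, 0, -5, 4, 20, 15], [0, 0, 0, -5, 14, 60, 15], [0, 0, 0, -5, 26, 110, 15], [0, 0, 0, -5, 40, 160, 15], [0, 0, 0, -5, 53, 210, 15]]])

```text
time: 16.7
position: [0.4912, -0.2055, 0.1245]
tool_rot: [1.26, 1.178, -1.262]
ft_force: [1.4, 0.3, -1.2]
grip_width: 0.294
```

>>> servo_tool(commands=[[[1, 0, 0, 0, 12, 50, 15], [2, 0, 0, 0, 25, 100, 15], [3, 0, 0, 0, 38, 150, 15], [4, 0, 0, 0, 50, 200, 15], [4.7, 0, 0, 0, 56.5, 235, 15]]])

```text
time: 17.32
position: [0.5304, -0.4448, 0.1234]
tool_rot: [1.321, 1.136, -1.325]
ft_force: [-0.6, 0.1, -0.8]
grip_width: 0.295
```

>>> servo_tool(commands=[[[0, 0, 0, 40, 0, 0, 15], [0, 0, 0, 80, 0, 0, 15], [0, 0, 0, 110, 0, 0, 15], [0, 0, 0, 125, 0, 0, 15], [0, 0, 0, 125, 0, 0, 15]]])

```text
time: 17.95
position: [0.5308, -0.4418, -0.0012]
tool_rot: [1.32, 1.137, -1.322]
ft_force: [-0.6, 0.6, -1.3]
grip_width: 0.293
```

Run:
```python
from h import *
st(); print(tool([.5325,-.4425,-.027]))
```

```text
t 17.95 p [ 0.5308 -0.4418 -0.0012] F [-0.6  0.6 -1.3] g 25.5
[[-0.003, 0.988, -0.152], [0.002, -0.152, -0.988], [-1.0, -0.003, -0.002]]
[25.7  1.8  0.5]
```

>>> servo_tool(commands=[[[0, 0, 0, 10, 0, 0, 15], [0, 0, 0, 18, 0, 0, 15], [0, 0, 0, 23, 0, 0, 15], [0, 0, 0, 26, 0, 0, 15], [0, 0, 0, 26, 0, 0, 15]]])

```text
time: 18.58
position: [0.5318, -0.4425, -0.0257]
tool_rot: [1.32, 1.134, -1.321]
ft_force: [-0.2, 0.3, -0.7]
grip_width: 0.295
```

>>> servo_tool(commands=[[[0, 0, 0, 0, 0, 0, 50], [0, 0, 0, 0, 0, 0, 50], [0, 0, 0, 0, 0, 0, 50], [0, 0, 0, 0, 0, 0, 50], [0, 0, 0, 0, 0, 0, 50]]])

```text
time: 19.2
position: [0.5319, -0.4426, -0.0255]
tool_rot: [1.32, 1.133, -1.32]
ft_force: [-0.7, 0.2, 0.3]
grip_width: 0.571
```

>>> servo_tool(commands=[[[0, 0, 0, 2, 0, 0, 50], [0, 0, 0, 4, 0, 0, 50], [0, 0, 0, 4, 0, 0, 50]]])

```text
time: 19.58
position: [0.5317, -0.4424, -0.03]
tool_rot: [1.32, 1.134, -1.321]
ft_force: [0.1, 0.6, -0.1]
grip_width: 0.575
```

>>> servo_tool(commands=[[[0, 0, 0, 2, 0, 0, 50], [0, 0, 0, 4, 0, 0, 50], [0, 0, 0, 4, 0, 0, 50]]])

```text
time: 19.95
position: [0.5317, -0.4425, -0.0338]
tool_rot: [1.32, 1.134, -1.321]
ft_force: [-0.0, 0.4, 0.0]
grip_width: 0.571
```

>>> servo_tool(commands=[[[0, 0, 0, 1.5, 0, 0, 50], [0, 0, 0, 3, 0, 0, 50], [0, 0, 0, 3, 0, 0, 50]]])

```text
time: 20.32
position: [0.532, -0.4427, -0.0356]
tool_rot: [1.32, 1.133, -1.321]
ft_force: [-2.2, 1.4, 5.3]
grip_width: 0.574
```

>>> servo_tool(commands=[[[0, 0, 0, 1.5, 0, 0, 50], [0, 0, 0, 3, 0, 0, 50], [0, 0, 0, 3, 0, 0, 50]]])

```text
time: 20.7
position: [0.532, -0.4427, -0.0357]
tool_rot: [1.32, 1.133, -1.321]
ft_force: [-7.5, 4.9, 18.0]
grip_width: 0.576
```

The fingers touch the table at a reported z of about -0.0355, so true z = reported + 0.0355. The hook is laid down. Now I'll rise and take a measuring look at the tray and strip.

>>> servo_tool(commands=[[[0, 0, 0, -20, 0, 0, 50], [0, 0, 0, -60, 0, 0, 60], [0, 0, 0, -110, 0, 0, 80], [0, 0, 0, -160, 0, 0, 80], [0, 0, 0, -160, 0, 0, 80]]])

```text
time: 21.32
position: [0.5351, -0.4449, 0.1271]
tool_rot: [1.32, 1.122, -1.316]
ft_force: [1.4, 0.2, -0.1]
grip_width: 0.896
```

Run:
```python
from h import *
st()
im=grab('top','top7'); grab('scene','scene7')
b=im[120:265,90:300]; g=cv2.resize(b,None,fx=4,fy=4,interpolation=cv2.INTER_CUBIC); gray=cv2.cvtColor(g,cv2.COLOR_RGB2GRAY)
gray=cv2.createCLAHE(3,(8,8)).apply(cv2.GaussianBlur(gray,(5,5),0))
c=cv2.HoughCircles(gray,cv2.HOUGH_GRADIENT,1.2,45,param1=80,param2=28,minRadius=20,maxRadius=55)
out=g[:,:,::-1].copy()
for x,y,r in c[0]:
    cv2.circle(out,(int(x),int(y)),int(r),(0,0,255),1); u=[(90+x/4,120+y/4)]
    print(np.round([x,y,r],0),[(h,toz('top',u,h)[0,:2].round(4).tolist()) for h in(.008,.041,.076,.094,.101)])
cv2.imwrite('pics/z9.png',cv2.resize(out,(800,int(800*out.shape[0]/out.shape[1]))))
```

```text
t 21.32 p [ 0.5351 -0.4449  0.1271] F [ 1.4  0.2 -0.1] g 78.0
[[0.009, 0.988, -0.152], [-0.007, -0.152, -0.988], [-1.0, 0.01, 0.006]]
[541. 465.  47.] [(0.008, [0.4412, -0.0538]), (0.041, [0.4394, -0.0552]), (0.076, [0.4375, -0.0567]), (0.094, [0.4365, -0.0575]), (0.101, [0.4362, -0.0578])]
[733. 453.  47.] [(0.008, [0.4476, -0.2126]), (0.041, [0.4457, -0.2105]), (0.076, [0.4436, -0.2084]), (0.094, [0.4426, -0.2073]), (0.101, [0.4422, -0.2068])]
[443. 471.  38.] [(0.008, [0.438, 0.0264]), (0.041, [0.4363, 0.0233]), (0.076, [0.4344, 0.0199]), (0.094, [0.4335, 0.0182]), (0.101, [0.4331, 0.0175])]
[635. 460.  37.] [(0.008, [0.4434, -0.1321]), (0.041, [0.4416, -0.1318]), (0.076, [0.4397, -0.1315]), (0.094, [0.4387, -0.1314]), (0.101, [0.4383, -0.1313])]
[419. 225.  33.] [(0.008, [0.6446, 0.045]), (0.041, [0.6384, 0.0414]), (0.076, [0.6318, 0.0376]), (0.094, [0.6284, 0.0357]), (0.101, [0.6271, 0.0349])]
[627. 251.  38.] [(0.008, [0.6184, -0.129]), (0.041, [0.6127, -0.1288]), (0.076, [0.6068, -0.1285]), (0.094, [0.6037, -0.1284]), (0.101, [0.6025, -0.1284])]
[292. 215.  32.] [(0.008, [0.65
[... 490 characters left out ...]
, 0.139]), (0.076, [0.6016, 0.1329]), (0.094, [0.5986, 0.1298]), (0.101, [0.5974, 0.1286])]
[459. 341.  42.] [(0.008, [0.5454, 0.0125]), (0.041, [0.5413, 0.0097]), (0.076, [0.537, 0.0066]), (0.094, [0.5348, 0.0051]), (0.101, [0.5339, 0.0045])]
[157. 145.  49.] [(0.008, [0.7187, 0.2675]), (0.041, [0.7109, 0.2591]), (0.076, [0.7026, 0.2502]), (0.094, [0.6983, 0.2456]), (0.101, [0.6966, 0.2438])]
[211. 477.  52.] [(0.008, [0.437, 0.2187]), (0.041, [0.4353, 0.2114]), (0.076, [0.4335, 0.2036]), (0.094, [0.4326, 0.1996]), (0.101, [0.4322, 0.198])]
[ 88. 461.  29.] [(0.008, [0.4519, 0.3205]), (0.041, [0.4498, 0.3109]), (0.076, [0.4477, 0.3008]), (0.094, [0.4466, 0.2956]), (0.101, [0.4462, 0.2936])]
```

View pics/z9.png

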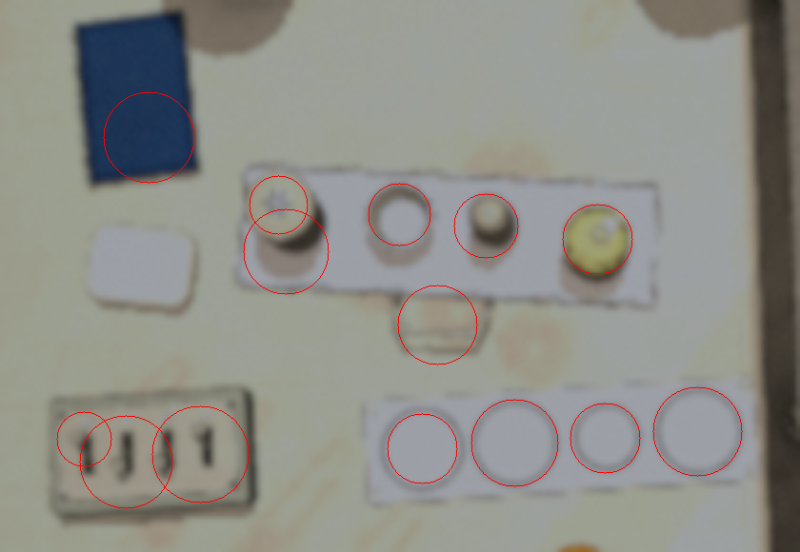

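Run:
```python
from h import *
v=lambda X,Y:(90+X/.9524/4,120+Y/.9524/4)
T=lambda z,*a:toz('top',[v(*q) for q in a],z)[:,:2].round(4).tolist()
print('dredger',T(.101,(283,207)),'shaker',T(.094,(490,214)),'tin',T(.076,(597,239)),'cups',T(.041,(399,215)),T(.03,(400,212)))
print('bar',T(.042,(405,348),(480,352)),'tray near',T(.01,(238,287),(655,305)),'far',T(.01,(247,166),(658,184)))
print('strip far',T(.008,(365,402),(750,382)))
print('foam',T(.022,(95,226),(195,232),(187,311),(90,300)))
print('board top',T(.045,(52,400),(245,390),(250,502),(57,512)),'heads',T(.077,(85,437),(124,440),(165,442),(203,430)))
# cups in scene
b=cv2.imread('pics/scene7.png')
```

```text
dredger [[0.6353, 0.1315]] shaker [[0.627, -0.0397]] tin [[0.6071, -0.1284]] cups [[0.6378, 0.0418]] [[0.6424, 0.0421]]
bar [[0.5221, 0.0372], [0.5173, -0.0267]] tray near [[0.5825, 0.1867], [0.5588, -0.1783]] far [[0.6906, 0.1796], [0.6666, -0.1838]]
strip far [[0.4794, 0.0759], [0.4896, -0.2594]]
foam [[0.6374, 0.3103], [0.6301, 0.2223], [0.5606, 0.2285], [0.5721, 0.3134]]
board top [[0.4836, 0.3377], [0.4888, 0.1731], [0.3941, 0.1684], [0.3889, 0.3317]] heads [[0.4496, 0.2997], [0.4465, 0.2672], [0.4442, 0.233], [0.4535, 0.2015]]
```

>>> servo_tool(commands=[[[-2, 0, 0, -20, 4, -40, 76], [-4, 0, 0, -35, 9, -95, 76], [-6, 0, 0, -35, 14, -150, 76], [-8, 0, 0, -35, 19, -205, 76], [-8.7, 0, 0, -35, 22, -260, 76]]])

```text
time: 22.05
position: [0.5923, -0.1868, 0.1535]
tool_rot: [1.208, 1.212, -1.211]
ft_force: [-0.1, -0.4, 0.1]
grip_width: 0.87
```

>>> servo_tool(commands=[[[0, 0, 0, 0, -2, -30, 76], [0, 0, 0, 0, -5, -60, 76], [0, 0, 0, 0, -5, -60, 76], [0, 0, 0, 0, -5, -60, 76], [0, 0, 0, 0, -5, -60, 76]]])

```text
time: 22.68
position: [0.5877, -0.1307, 0.1547]
tool_rot: [1.21, 1.208, -1.212]
ft_force: [0.7, 0.2, -0.5]
grip_width: 0.872
```

Run:
```python
from h import *
st(); print(tool([.607,-.1284,-.0025]))
```

```text
t 22.68 p [ 0.5877 -0.1307  0.1547] F [ 0.7  0.2 -0.5] g 75.9
[[-0.001, 1.0, -0.003], [-0.0, -0.003, -1.0], [-1.0, -0.001, 0.0]]
[157.2  19.5  -2.4]
```

>>> servo_tool(commands=[[[0, 0, 0, 0, 19.5, -2.4, 76], [0, 0, 0, 50, 19.5, -2.4, 76], [0, 0, 0, 100, 19.5, -2.4, 76], [0, 0, 0, 140, 19.5, -2.4, 76], [0, 0, 0, 157, 19.5, -2.4, 76]]])

```text
time: 23.3
position: [0.6054, -0.1275, -0.0045]
tool_rot: [1.209, 1.212, -1.214]
ft_force: [0.6, 0.0, -0.1]
grip_width: 0.874
```

>>> servo_tool(commands=[[[0, 0, 0, 0, 0, 0, 76], [0, 0, 0, 0, 0, 0, 45], [0, 0, 0, 0, 0, 0, 45], [0, 0, 0, 0, 0, 0, 45], [0, 0, 0, 0, 0, 0, 45]]], newtons=25)

```text
time: 23.92
position: [0.6087, -0.1268, -0.0]
tool_rot: [1.21, 1.207, -1.208]
ft_force: [-0.5, -0.0, 5.9]
grip_width: 0.653
```

>>> servo_tool(commands=[[[0, 0, 0, -15, 0, 0, 45], [0, 0, 0, -50, 0, 0, 45], [0, 0, 0, -95, 0, 0, 45], [0, 0, 0, -130, 0, 0, 45], [0, 0, 0, -140, 0, 0, 45]]])

```text
time: 24.55
position: [0.609, -0.1266, 0.1415]
tool_rot: [1.211, 1.205, -1.207]
ft_force: [0.4, -0.1, -1.9]
grip_width: 0.65
```

>>> servo_tool(commands=[[[0, 0, 0, 0, -25, -20, 45], [0, 0, 0, 0, -60, -55, 45], [0, 0, 0, 0, -100, -90, 45], [0, 0, 0, 0, -140, -125, 45], [0, 0, 0, 0, -169, -155, 45]]])

```text
time: 25.18
position: [0.4358, 0.0297, 0.137]
tool_rot: [1.208, 1.211, -1.211]
ft_force: [0.1, 0.8, -0.4]
grip_width: 0.653
```

>>> servo_tool(commands=[[[0, 0, 0, 0, 0, 0, 45], [0, 0, 0, 40, 0, 0, 45], [0, 0, 0, 80, 0, 0, 45], [0, 0, 0, 110, 0, 0, 45], [0, 0, 0, 110, 0, 0, 45]]])

```text
time: 25.8
position: [0.4358, 0.0278, 0.0257]
tool_rot: [1.207, 1.214, -1.215]
ft_force: [-0.4, 0.7, -0.8]
grip_width: 0.654
```

Run:
```python
from h import *
st(); print(tool([.438,.0264,.0025]))
```

```text
t 25.8 p [0.4358 0.0278 0.0257] F [-0.4  0.7 -0.8] g 56.9
[[-0.007, 1.0, -0.001], [0.0, -0.001, -1.0], [-1.0, -0.007, -0.0]]
[23.2  2.3  1.4]
```

>>> servo_tool(commands=[[[0, 0, 0, 10, 2, 1, 45], [0, 0, 0, 17, 2, 1, 45], [0, 0, 0, 20, 2, 1, 45], [0, 0, 0, 20, 2, 1, 45], [0, 0, 0, 20, 2, 1, 45]]])

```text
time: 26.42
position: [0.441, 0.0275, 0.0088]
tool_rot: [1.21, 1.208, -1.209]
ft_force: [0.4, 0.4, -0.8]
grip_width: 0.651
```

>>> servo_tool(commands=[[[0, 0, 0, 1, 0, 0, 45], [0, 0, 0, 1, 0, 0, 45], [0, 0, 0, 1, 0, 0, 45]]])

```text
time: 26.8
position: [0.4406, 0.0275, 0.0075]
tool_rot: [1.209, 1.209, -1.209]
ft_force: [0.2, 0.2, -1.2]
grip_width: 0.654
```

>>> servo_tool(commands=[[[0, 0, 0, 1.5, -2, 1, 45], [0, 0, 0, 3, -2, 1, 45], [0, 0, 0, 3, -2, 1, 45]]])

```text
time: 27.18
position: [0.4384, 0.0265, 0.0042]
tool_rot: [1.209, 1.209, -1.21]
ft_force: [-0.1, -0.1, -2.2]
grip_width: 0.651
```

>>> servo_tool(commands=[[[0, 0, 0, 1, 0, 0, 45], [0, 0, 0, 2, 0, 0, 45], [0, 0, 0, 2, 0, 0, 45]]])

```text
time: 27.55
position: [0.4387, 0.0265, 0.0039]
tool_rot: [1.209, 1.209, -1.21]
ft_force: [-5.0, -0.3, 13.7]
grip_width: 0.652
```

>>> servo_tool(commands=[[[0, 0, 0, -1.5, 0, 0, 45], [0, 0, 0, -1.5, 0, 0, 75], [0, 0, 0, -1.5, 0, 0, 75], [0, 0, 0, -1.5, 0, 0, 75], [0, 0, 0, -1.5, 0, 0, 75]]])

```text
time: 28.18
position: [0.4386, 0.0265, 0.0038]
tool_rot: [1.209, 1.209, -1.21]
ft_force: [0.5, -1.4, -0.2]
grip_width: 0.856
```

>>> servo_tool(commands=[[[0, 0, 0, -20, 0, 0, 75], [0, 0, 0, -60, 0, 0, 75], [0, 0, 0, -110, 0, 0, 75], [0, 0, 0, -145, 0, 0, 75], [0, 0, 0, -150, 0, 0, 75]]])

```text
time: 28.8
position: [0.4405, 0.0266, 0.1565]
tool_rot: [1.212, 1.205, -1.206]
ft_force: [-0.5, 0.5, -0.3]
grip_width: 0.863
```

>>> servo_tool(commands=[[[0, 0, 0, 0, 40, -22, 78], [0, 0, 0, 0, 90, -50, 78], [0, 0, 0, 0, 145, -78, 78], [0, 0, 0, 0, 197, -105, 78], [0, 0, 0, 0, 197, -105, 78]]])

```text
time: 29.42
position: [0.6361, 0.1341, 0.1487]
tool_rot: [1.206, 1.217, -1.211]
ft_force: [-0.3, 0.3, -0.1]
grip_width: 0.894
```

Run:
```python
from h import *
st(); print(tool([.6353,.1315,.0095]))
```

```text
t 29.43 p [0.6361 0.1341 0.1487] F [-0.3  0.3 -0.1] g 77.8
[[-0.007, 1.0, 0.002], [0.003, 0.002, -1.0], [-1.0, -0.007, -0.003]]
[1.392e+02 1.000e-01 3.000e+00]
```

>>> servo_tool(commands=[[[0, 0, 0, 40, 0, 1, 78], [0, 0, 0, 90, 0, 1, 78], [0, 0, 0, 125, 0, 1, 78], [0, 0, 0, 140, 0, 1, 78], [0, 0, 0, 140, 0, 1, 78]]])

```text
time: 30.05
position: [0.6346, 0.13, 0.0131]
tool_rot: [1.208, 1.21, -1.211]
ft_force: [-0.0, 1.3, 1.2]
grip_width: 0.897
```

>>> servo_tool(commands=[[[0, 0, 0, 0, 0, 0, 45], [0, 0, 0, 0, 0, 0, 45], [0, 0, 0, 0, 0, 0, 45], [0, 0, 0, 0, 0, 0, 45], [0, 0, 0, 0, 0, 0, 45]]], newtons=25)

```text
time: 30.68
position: [0.6367, 0.1312, 0.0153]
tool_rot: [1.211, 1.208, -1.207]
ft_force: [-1.1, 1.0, 6.2]
grip_width: 0.653
```

>>> servo_tool(commands=[[[0, 0, 0, -15, 0, 0, 45], [0, 0, 0, -50, 0, 0, 45], [0, 0, 0, -95, 0, 0, 45], [0, 0, 0, -130, 0, 0, 45], [0, 0, 0, -140, 0, 0, 45]]])

```text
time: 31.3
position: [0.6369, 0.1305, 0.1568]
tool_rot: [1.212, 1.206, -1.207]
ft_force: [-0.5, 0.1, -2.9]
grip_width: 0.66
```

>>> servo_tool(commands=[[[0, 0, 0, 0, -25, 25, 45], [0, 0, 0, 0, -65, 63, 45], [0, 0, 0, 0, -110, 105, 45], [0, 0, 0, 0, -155, 148, 45], [0, 0, 0, 0, -194, 185, 45]]])

```text
time: 31.92
position: [0.4385, -0.0564, 0.1525]
tool_rot: [1.209, 1.21, -1.213]
ft_force: [0.7, -0.2, -0.8]
grip_width: 0.656
```

>>> servo_tool(commands=[[[0, 0, 0, 0, 0, 0, 45], [0, 0, 0, 40, 0, 0, 45], [0, 0, 0, 80, 0, 0, 45], [0, 0, 0, 115, 0, 0, 45], [0, 0, 0, 115, 0, 0, 45]]])

```text
time: 32.55
position: [0.4385, -0.0531, 0.0359]
tool_rot: [1.207, 1.217, -1.213]
ft_force: [-0.3, 0.4, -0.1]
grip_width: 0.656
```

>>> servo_tool(commands=[[[0, 0, 0, 5, 0, 0, 45], [0, 0, 0, 10, 0, 0, 45], [0, 0, 0, 15, 0, 0, 45], [0, 0, 0, 15, 0, 0, 45], [0, 0, 0, 15, 0, 0, 45]]])

```text
time: 33.17
position: [0.4418, -0.0545, 0.0242]
tool_rot: [1.209, 1.209, -1.209]
ft_force: [-0.7, -0.3, -1.1]
grip_width: 0.657
```

Run:
```python
from h import *
st(); print(tool([.4412,-.0538,.0165]))
```

```text
t 33.17 p [ 0.4418 -0.0545  0.0242] F [-0.7 -0.3 -1.1] g 57.1
[[0.0, 1.0, -0.0], [-0.0, -0.0, -1.0], [-1.0, 0.0, 0.0]]
[ 7.7 -0.6 -0.7]
```

>>> servo_tool(commands=[[[0, 0, 0, 2, 0, 0, 45], [0, 0, 0, 4, 0, 0, 45], [0, 0, 0, 4, 0, 0, 45]]])

```text
time: 33.55
position: [0.4414, -0.0545, 0.0197]
tool_rot: [1.209, 1.209, -1.21]
ft_force: [1.1, -0.6, -0.8]
grip_width: 0.655
```

>>> servo_tool(commands=[[[0, 0, 0, 1, 0, 0, 45], [0, 0, 0, 1.5, 0, 0, 45], [0, 0, 0, 1.5, 0, 0, 45]]])

```text
time: 33.92
position: [0.442, -0.0545, 0.0192]
tool_rot: [1.209, 1.208, -1.209]
ft_force: [-2.3, -0.0, 5.8]
grip_width: 0.658
```

>>> servo_tool(commands=[[[0, 0, 0, 1, 0, 0, 45], [0, 0, 0, 1, 0, 0, 45], [0, 0, 0, 1, 0, 0, 45]]])

```text
time: 34.3
position: [0.4425, -0.0543, 0.019]
tool_rot: [1.209, 1.208, -1.209]
ft_force: [-3.3, 1.6, 11.6]
grip_width: 0.657
```

>>> servo_tool(commands=[[[0, 0, 0, -1.5, 0, 0, 45], [0, 0, 0, -1.5, 0, 0, 66], [0, 0, 0, -1.5, 0, 0, 66], [0, 0, 0, -1.5, 0, 0, 66], [0, 0, 0, -1.5, 0, 0, 66]]])

```text
time: 34.92
position: [0.4416, -0.0545, 0.0188]
tool_rot: [1.209, 1.209, -1.21]
ft_force: [-0.1, 0.6, -0.2]
grip_width: 0.757
```

>>> servo_tool(commands=[[[0, 0, 0, -15, 0, 0, 66], [0, 0, 0, -50, 0, 0, 66], [0, 0, 0, -100, 0, 0, 66], [0, 0, 0, -140, 0, 0, 60], [0, 0, 0, -140, 0, 0, 60]]])

```text
time: 35.55
position: [0.4445, -0.0547, 0.1635]
tool_rot: [1.212, 1.202, -1.204]
ft_force: [0.2, -0.2, -1.0]
grip_width: 0.701
```

>>> servo_tool(commands=[[[0, 0, 0, 0, 40, -3, 60], [0, 0, 0, 0, 90, -7, 60], [0, 0, 0, 0, 140, -11, 60], [0, 0, 0, 0, 185.5, -15, 60], [0, 0, 0, 0, 185.5, -15, 60]]])

```text
time: 36.17
position: [0.6283, -0.0385, 0.1566]
tool_rot: [1.209, 1.213, -1.209]
ft_force: [-0.3, 0.3, 0.1]
grip_width: 0.69
```

Run:
```python
from h import *
st(); print(tool([.627,-.0397,.0045]))
```

```text
t 36.17 p [ 0.6283 -0.0385  0.1566] F [-0.3  0.3  0.1] g 60.0
[[-0.003, 1.0, 0.001], [0.002, 0.001, -1.0], [-1.0, -0.003, -0.002]]
[152.1  -0.9   1.5]
```

>>> servo_tool(commands=[[[0, 0, 0, 40, 0, 0, 60], [0, 0, 0, 90, 0, 0, 60], [0, 0, 0, 135, 0, 0, 60], [0, 0, 0, 154, 0, 0, 60], [0, 0, 0, 154, 0, 0, 60]]])

```text
time: 36.8
position: [0.6258, -0.0396, 0.0043]
tool_rot: [1.208, 1.211, -1.211]
ft_force: [-0.0, 0.1, 0.7]
grip_width: 0.687
```

>>> servo_tool(commands=[[[0, 0, 0, 0, 0, 0, 32], [0, 0, 0, 0, 0, 0, 32], [0, 0, 0, 0, 0, 0, 32], [0, 0, 0, 0, 0, 0, 32], [0, 0, 0, 0, 0, 0, 32]]], newtons=25)

```text
time: 37.42
position: [0.6284, -0.0394, 0.0063]
tool_rot: [1.21, 1.207, -1.208]
ft_force: [0.6, 0.2, 6.5]
grip_width: 0.441
```

>>> servo_tool(commands=[[[0, 0, 0, -15, 0, 0, 32], [0, 0, 0, -50, 0, 0, 32], [0, 0, 0, -95, 0, 0, 32], [0, 0, 0, -130, 0, 0, 32], [0, 0, 0, -140, 0, 0, 32]]])

```text
time: 38.05
position: [0.6284, -0.0395, 0.1478]
tool_rot: [1.211, 1.206, -1.207]
ft_force: [-0.6, -0.2, -1.1]
grip_width: 0.436
```

>>> servo_tool(commands=[[[0, 0, 0, 0, -25, 13, 32], [0, 0, 0, 0, -65, 33, 32], [0, 0, 0, 0, -105, 53, 32], [0, 0, 0, 0, -145, 73, 32], [0, 0, 0, 0, -184, 93, 32]]])

```text
time: 38.67
position: [0.4405, -0.1329, 0.1435]
tool_rot: [1.209, 1.211, -1.211]
ft_force: [0.3, -1.2, -0.1]
grip_width: 0.439
```

>>> servo_tool(commands=[[[0, 0, 0, 0, 0, 0, 32], [0, 0, 0, 40, 0, 0, 32], [0, 0, 0, 80, 0, 0, 32], [0, 0, 0, 110, 0, 0, 32], [0, 0, 0, 110, 0, 0, 32]]])

```text
time: 39.3
position: [0.4407, -0.1308, 0.0322]
tool_rot: [1.208, 1.216, -1.212]
ft_force: [-0.8, -0.6, -0.7]
grip_width: 0.437
```

>>> servo_tool(commands=[[[0, 0, 0, 5, 0, 0, 32], [0, 0, 0, 10, 0, 0, 32], [0, 0, 0, 15, 0, 0, 32], [0, 0, 0, 15, 0, 0, 32], [0, 0, 0, 15, 0, 0, 32]]])

```text
time: 39.92
position: [0.4433, -0.1326, 0.0202]
tool_rot: [1.209, 1.209, -1.209]
ft_force: [0.4, -0.2, -1.3]
grip_width: 0.437
```

Run:
```python
from h import *
st(); print(tool([.4434,-.1321,.010]))
```

```text
t 39.92 p [ 0.4433 -0.1326  0.0202] F [ 0.4 -0.2 -1.3] g 38.0
[[0.0, 1.0, -0.0], [-0.0, -0.0, -1.0], [-1.0, 0.0, 0.0]]
[10.2  0.1 -0.5]
```

>>> servo_tool(commands=[[[0, 0, 0, 4, 0, 0, 32], [0, 0, 0, 7, 0, 0, 32], [0, 0, 0, 8.5, 0, 0, 32], [0, 0, 0, 8.5, 0, 0, 32]]])

```text
time: 40.42
position: [0.443, -0.1324, 0.0112]
tool_rot: [1.209, 1.209, -1.21]
ft_force: [-0.2, -0.9, -0.7]
grip_width: 0.439
```

>>> servo_tool(commands=[[[0, 0, 0, 1, 0, 0, 32], [0, 0, 0, 1.5, 0, 0, 32], [0, 0, 0, 1.5, 0, 0, 32]]])

```text
time: 40.8
position: [0.4434, -0.1325, 0.0103]
tool_rot: [1.209, 1.208, -1.209]
ft_force: [-0.2, 0.5, 1.6]
grip_width: 0.437
```

>>> servo_tool(commands=[[[0, 0, 0, 1, 0, 0, 32], [0, 0, 0, 1, 0, 0, 32], [0, 0, 0, 1, 0, 0, 32]]])

```text
time: 41.18
position: [0.4439, -0.1325, 0.0102]
tool_rot: [1.209, 1.208, -1.209]
ft_force: [-1.6, 1.2, 10.3]
grip_width: 0.437
```

>>> servo_tool(commands=[[[0, 0, 0, -1.5, 0, 0, 32], [0, 0, 0, -1.5, 0, 0, 54], [0, 0, 0, -1.5, 0, 0, 54], [0, 0, 0, -1.5, 0, 0, 54], [0, 0, 0, -1.5, 0, 0, 54]]])

```text
time: 41.8
position: [0.443, -0.1325, 0.0104]
tool_rot: [1.209, 1.209, -1.21]
ft_force: [-0.4, -0.4, 0.2]
grip_width: 0.618
```

>>> servo_tool(commands=[[[0, 0, 0, -15, 0, 0, 54], [0, 0, 0, -50, 0, 0, 54], [0, 0, 0, -100, 0, 0, 54], [0, 0, 0, -140, 0, 0, 54], [0, 0, 0, -160, 0, 0, 54]]])

```text
time: 42.42
position: [0.4446, -0.1327, 0.1743]
tool_rot: [1.21, 1.204, -1.207]
ft_force: [-0.2, -0.1, -0.3]
grip_width: 0.617
```

>>> servo_tool(commands=[[[0, 0, 0, 0, 0, 40, 75], [0, 0, 0, 0, 0, 90, 75], [0, 0, 0, 0, 0, 150, 75], [0, 0, 0, 0, 0, 200, 75], [0, 0, 0, 0, 0, 200, 75]]])

```text
time: 43.05
position: [0.4413, -0.3373, 0.171]
tool_rot: [1.214, 1.205, -1.216]
ft_force: [-0.3, -0.2, -0.2]
grip_width: 0.858
```

Run:
```python
from h import *
s=st(); print(np.round(s['joint_positions'],2)); o=[]
for n,(x0,y0) in(('top',(130,150)),('scene',(190,110))):
    grab(n,n+'8'); im=cv2.imread('pics/'+n+'8.png')[y0:y0+130,x0:x0+173]
    im=np.clip(255*(im/255.)**.7,0,255).astype(np.uint8); im=cv2.resize(im,(400,300),interpolation=cv2.INTER_CUBIC)
    o.append(im)
b=cv2.imread('pics/top8.png')[155:215,150:230]
o2=cv2.resize(b,(400,300),interpolation=cv2.INTER_CUBIC)
b=cv2.imread('pics/scene8.png')[130:205,210:310]; o3=cv2.resize(b,(400,300),interpolation=cv2.INTER_CUBIC)
cv2.imwrite('pics/z10.png',np.vstack([np.hstack(o),np.hstack([o2,o3])]))
```

```text
t 43.05 p [ 0.4413 -0.3373  0.171 ] F [-0.3 -0.2 -0.2] g 74.7
[[-0.0, 1.0, -0.008], [-0.001, -0.008, -1.0], [-1.0, -0.0, 0.001]]
[ 0.82  0.14 -0.24  1.71  0.03  1.3  -1.  ]
```

View pics/z10.png

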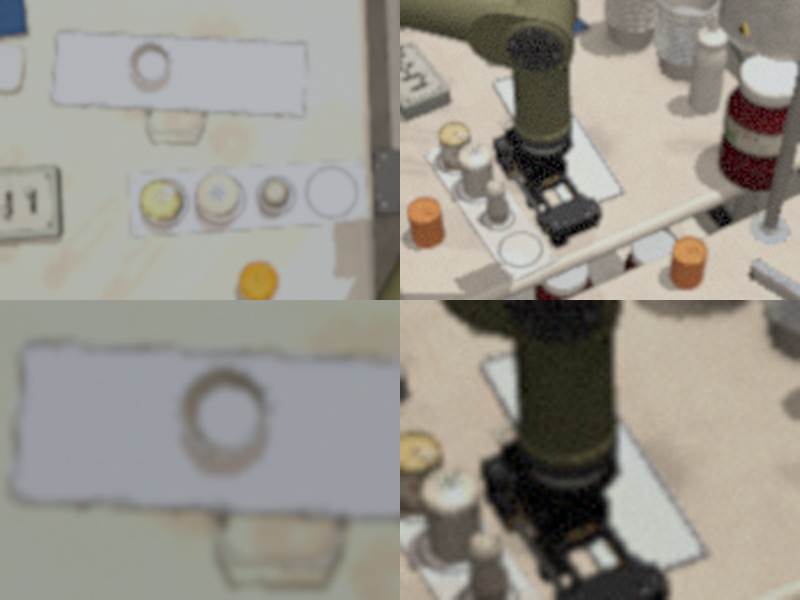

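>>> servo_tool(commands=[[[-10, 0, 0, 0, 19, -37, 80], [-20, 0, 0, 0, 38, -74, 80], [-30, 0, 0, 0, 57, -111, 80], [-40, 0, 0, 0, 76, -148, 80], [-50, 0, 0, 0, 95, -186, 80]]])

```text
time: 43.78
position: [0.5386, -0.1431, 0.1714]
tool_rot: [0.54, 1.502, -0.54]
ft_force: [0.7, -0.8, -0.7]
grip_width: 0.916
```

>>> servo_tool(commands=[[[-10, 0, 0, 0, 50, -11, 80], [-20, 0, 0, 0, 100, -23, 80], [-30, 0, 0, 0, 150, -34, 80], [-40, 0, 0, 0, 205, -46, 80], [-40, 0, 0, 0, 205, -46, 80]]])

```text
time: 44.4
position: [0.6344, 0.0493, 0.1712]
tool_rot: [-0.006, 1.57, 0.013]
ft_force: [1.0, 0.4, 0.3]
grip_width: 0.919
```

>>> servo_tool(commands=[[[0, 0, 0, 0, 0, 0, 80], [0, 0, 0, 0, 0, 0, 80], [0, 0, 0, 0, 0, 0, 80]]])

```text
time: 44.78
position: [0.6345, 0.0386, 0.1707]
tool_rot: [0.001, 1.571, -0.003]
ft_force: [0.3, 0.5, 0.2]
grip_width: 0.918
```

Run:
```python
from h import *
s=st(); print(np.round(s['joint_positions'],2))
c=toz('top',[(150+226/5,155+111/5)],.041)[0]; print(c, toz('top',[(150+230/5,155+118/5)],.03)[0])
print(tool([.634,.040,-.02]))
w=lambda X,Y:(150+X/5,155+(Y-300)/5)
print('tray',toz('top',[w(22,345),w(15,497)],.01)[:,:2].round(4).tolist(),'bar',toz('top',[w(230,585),w(320,588)],.042)[:,:2].round(4).tolist())
```

```text
t 44.77 p [0.6345 0.0386 0.1707] F [0.3 0.5 0.2] g 79.9
[[0.0, 0.003, 1.0], [-0.001, 1.0, -0.003], [-1.0, -0.001, 0.0]]
[ 0.39  0.36 -0.63  1.49  0.22  1.36 -0.26]
[0.63516727 0.04025823 0.041     ] [0.6324471  0.03881473 0.03      ]
[190.7   1.6  -0.5]
tray [[0.6892, 0.181], [0.5856, 0.185]] bar [[0.52, 0.0382], [0.5168, -0.0202]]
```

>>> servo_tool(commands=[[[0, 0, 0, 50, 1.5, 0, 73], [0, 0, 0, 100, 1.5, 0, 73], [0, 0, 0, 150, 1.5, 0, 73], [0, 0, 0, 180, 1.5, 0, 73], [0, 0, 0, 180, 1.5, 0, 73]]])

```text
time: 45.4
position: [0.6321, 0.0403, -0.0121]
tool_rot: [0.001, 1.576, -0.002]
ft_force: [0.5, 0.2, -0.4]
grip_width: 0.834
```

>>> servo_tool(commands=[[[0, 0, 0, 6, 0, 0, 73], [0, 0, 0, 12, 0, 0, 73], [0, 0, 0, 12, 0, 0, 73], [0, 0, 0, 12, 0, 0, 73]]])

```text
time: 45.9
position: [0.635, 0.0416, -0.021]
tool_rot: [0.0, 1.57, -0.0]
ft_force: [0.7, 0.0, 0.4]
grip_width: 0.839
```

>>> servo_tool(commands=[[[0, 0, 0, 0, 0, 0, 50], [0, 0, 0, 0, 0, 0, 50], [0, 0, 0, 0, 0, 0, 50], [0, 0, 0, 0, 0, 0, 50], [0, 0, 0, 0, 0, 0, 50]]], newtons=10)

```text
time: 46.52
position: [0.6349, 0.0416, -0.0214]
tool_rot: [0.0, 1.57, -0.0]
ft_force: [0.0, 0.1, 2.1]
grip_width: 0.672
```

>>> servo_tool(commands=[[[0, 0, 0, -15, 0, 0, 50], [0, 0, 0, -50, 0, 0, 50], [0, 0, 0, -95, 0, 0, 50], [0, 0, 0, -135, 0, 0, 50], [0, 0, 0, -160, 0, 0, 50]]])

```text
time: 47.15
position: [0.6356, 0.042, 0.1419]
tool_rot: [0.0, 1.567, -0.0]
ft_force: [0.8, 0.2, -0.1]
grip_width: 0.673
```

>>> servo_tool(commands=[[[0, 0, 0, 0, -20, -15, 50], [0, 0, 0, 0, -55, -40, 50], [0, 0, 0, 0, -95, -70, 50], [0, 0, 0, 0, -135, -100, 50], [0, 0, 0, 0, -175, -130, 50]]])

```text
time: 47.78
position: [0.5036, -0.1344, 0.1393]
tool_rot: [-0.001, 1.57, -0.001]
ft_force: [-0.1, -0.1, -0.7]
grip_width: 0.678
```

>>> servo_tool(commands=[[[0, 0, 0, 0, -40, -29, 50], [0, 0, 0, 0, -78, -57, 50], [0, 0, 0, 30, -78, -57, 50], [0, 0, 0, 80, -78, -57, 50], [0, 0, 0, 120, -78, -57, 50]]])

```text
time: 48.4
position: [0.4473, -0.2114, 0.0179]
tool_rot: [-0.0, 1.57, -0.001]
ft_force: [0.8, -0.0, -0.6]
grip_width: 0.671
```

>>> servo_tool(commands=[[[0, 0, 0, 10, 0, 0, 50], [0, 0, 0, 20, 0, 0, 50], [0, 0, 0, 26, 0, 0, 50], [0, 0, 0, 26, 0, 0, 50], [0, 0, 0, 26, 0, 0, 50]]])

```text
time: 49.02
position: [0.4482, -0.2117, -0.0068]
tool_rot: [-0.0, 1.57, -0.001]
ft_force: [-0.4, -0.2, -0.3]
grip_width: 0.674
```

Run:
```python
from h import *
s=st(); print(np.round(s['joint_positions'],2)); print(tool([.4476,-.2115,-.0172]))
```

```text
t 49.02 p [ 0.4482 -0.2117 -0.0068] F [-0.4 -0.2 -0.3] g 58.7
[[0.001, 0.0, 1.0], [-0.001, 1.0, -0.0], [-1.0, -0.001, 0.001]]
[ 0.83  0.22 -0.48  2.02  0.13  0.93  0.28]
[10.4  0.2 -0.6]
```

>>> servo_tool(commands=[[[0, 0, 0, 4, 0, 0, 50], [0, 0, 0, 8, 0, 0, 50], [0, 0, 0, 9.5, 0, 0, 50], [0, 0, 0, 9.5, 0, 0, 50]]])

```text
time: 49.52
position: [0.4475, -0.2113, -0.0172]
tool_rot: [0.0, 1.571, -0.0]
ft_force: [-0.5, 0.6, -0.1]
grip_width: 0.679
```

>>> servo_tool(commands=[[[0, 0, 0, 1, 0, 0, 50], [0, 0, 0, 1.5, 0, 0, 50], [0, 0, 0, 1.5, 0, 0, 50]]])

```text
time: 49.9
position: [0.4477, -0.2114, -0.0175]
tool_rot: [-0.0, 1.571, -0.001]
ft_force: [-3.8, 2.0, 8.6]
grip_width: 0.679
```

>>> servo_tool(commands=[[[0, 0, 0, -0.5, 0, 0, 60], [0, 0, 0, -0.5, 0, 0, 72], [0, 0, 0, -0.5, 0, 0, 72], [0, 0, 0, -0.5, 0, 0, 72], [0, 0, 0, -0.5, 0, 0, 72]]])

```text
time: 50.52
position: [0.4476, -0.2113, -0.0181]
tool_rot: [0.0, 1.571, -0.0]
ft_force: [0.4, 0.1, -0.3]
grip_width: 0.826
```

>>> servo_tool(commands=[[[0, 0, 0, -15, 0, 0, 75], [0, 0, 0, -50, 0, 0, 75], [0, 0, 0, -95, 0, 0, 75], [0, 0, 0, -150, 0, 0, 75], [0, 0, 0, -190, 0, 0, 85]]])

```text
time: 51.15
position: [0.4484, -0.2114, 0.1757]
tool_rot: [-0.002, 1.568, -0.002]
ft_force: [-0.3, 0.0, -0.2]
grip_width: 0.911
```

Run:
```python
from h import *
s=st(); im=grab('top','top9')
for nm,w in(('foam',(95,148,165,215)),):
    g=cv2.cvtColor(im,cv2.COLOR_RGB2HSV)[165:215,95:148].astype(int); k=im[165:215,95:148].astype(int)
    # foam is neutral/bluish; table yellowish
    d=k[:,:,0]-k[:,:,2]; m=((d<8)&(k.sum(2)>300)).astype(np.uint8)*255
    c=max(cv2.findContours(m,cv2.RETR_EXTERNAL,cv2.CHAIN_APPROX_NONE)[0],key=cv2.contourArea)
    r=cv2.minAreaRect(c); b=cv2.boxPoints(r)+[95,165]; q=toz('top',b,.022)
    print(r,q[:,:2].round(4).tolist(),q.mean(0).round(4)); print([np.linalg.norm(q[i]-q[(i+1)%4]).round(3) for i in range(4)])
    print(d[25,::4],k.sum(2)[25,::4])
```

```text
t 51.15 p [ 0.4484 -0.2114  0.1757] F [-0.3  0.  -0.2] g 79.3
[[0.003, -0.0, 1.0], [-0.002, 1.0, 0.0], [-1.0, -0.002, 0.003]]
((30.34000015258789, 12.119999885559082), (26.728639602661133, 20.223255157470703), 8.130102157592773) [[0.6177, 0.3241], [0.6855, 0.3159], [0.6706, 0.2268], [0.603, 0.2355]] [0.6442 0.2756 0.022 ]
[np.float64(0.068), np.float64(0.09), np.float64(0.068), np.float64(0.09)]
[16 16 14 10 10 11 15 13 18 19 17  7  6  6] [447 446 451 453 453 448 414 410 363 356 357 442 460 460]
```

>>> servo_tool(commands=[[[0, 0, 0, 0, 45, 18, 85], [0, 0, 0, 0, 95, 38, 85], [0, 0, 0, 0, 145, 58, 85], [0, 0, 0, 0, 195, 78, 85], [0, 0, 0, 0, 245, 98, 85]]])

```text
time: 51.82
position: [0.5463, 0.0351, 0.173]
tool_rot: [-0.0, 1.569, -0.001]
ft_force: [0.7, -1.4, -0.7]
grip_width: 0.98
```

>>> servo_tool(commands=[[[2, 0, 0, 0, 50, 20, 85], [4, 0, 0, 0, 100, 40, 85], [6, 0, 0, 0, 150, 60, 85], [8, 0, 0, 0, 200, 80, 85], [9.5, 0, 0, 0, 240, 98, 85]]])

```text
time: 52.45
position: [0.644, 0.2759, 0.1726]
tool_rot: [0.131, 1.567, -0.13]
ft_force: [1.3, 0.2, 0.4]
grip_width: 0.977
```

Run:
```python
from h import *
s=st(); print(np.round(s['joint_positions'],2),tool([.644,.2756,-.03]))
im=cv2.imread('pics/top9.png')[:,:,::-1]
m=cv2.inRange(cv2.cvtColor(np.ascontiguousarray(im),cv2.COLOR_RGB2HSV),(100,90,30),(130,255,255)); m[:,:90]=0; m[:,160:]=0
c=max(cv2.findContours(m,cv2.RETR_EXTERNAL,cv2.CHAIN_APPROX_NONE)[0],key=cv2.contourArea); b=cv2.boxPoints(cv2.minAreaRect(c)); print('pad',toz('top',b,.014)[:,:2].round(3).tolist())
grab('scene','scene10')
r=lambda i,x0,x1,y0,y1,w,h:cv2.resize(i[y0:y1,x0:x1],(w,h),interpolation=cv2.INTER_CUBIC)
a=cv2.imread('pics/top9.png');b=cv2.imread('pics/scene10.png')
cv2.imwrite('pics/z11.png',np.vstack([np.hstack([r(a,95,175,150,210,400,300),r(a,180,300,210,270,400,300)]),np.hstack([r(a,325,385,170,230,300,300),r(b,170,290,100,190,500,300)])]))
```

```text
t 52.45 p [0.644  0.2759 0.1726] F [1.3 0.2 0.4] g 85.0
[[0.0, 0.165, 0.986], [0.001, 0.986, -0.165], [-1.0, 0.001, 0.0]]
[ 0.06  0.54 -0.74  1.31  0.36  1.43 -0.83] [202.6  -0.5   0. ]
pad [[0.823, 0.335], [0.831, 0.243], [0.69, 0.226], [0.682, 0.316]]
```

View pics/z11.png

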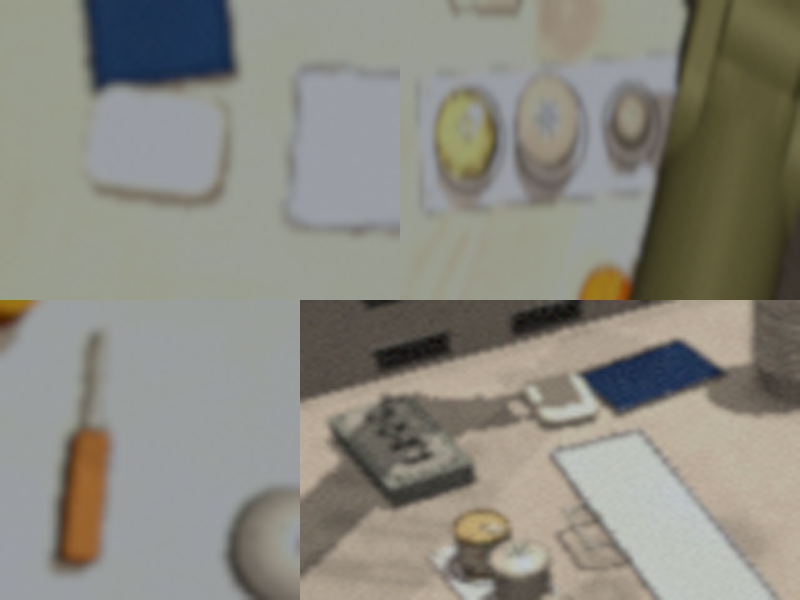

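The foam box has been knocked up against the order pad, so the far finger can't go down beside it. I'll straddle the box with the tips just above the pad's height, drag it 45 mm towards the robot with the far finger, then grip it.

>>> servo_tool(commands=[[[0, 0, 0, 50, 0, 0, 86], [0, 0, 0, 100, 0, 0, 86], [0, 0, 0, 150, 0, 0, 86], [0, 0, 0, 175, 0, 0, 86], [0, 0, 0, 175, 0, 0, 86]]])

```text
time: 53.12
position: [0.6421, 0.2721, -0.0051]
tool_rot: [0.129, 1.571, -0.132]
ft_force: [0.6, -0.8, 0.2]
grip_width: 0.988
```

>>> servo_tool(commands=[[[0, 0, 0, 4, 0, 0, 86], [0, 0, 0, 8, 0, 0, 86], [0, 0, 0, 10, 0, 0, 86], [0, 0, 0, 10, 0, 0, 86]]])

```text
time: 53.62
position: [0.6438, 0.2735, -0.0128]
tool_rot: [0.13, 1.567, -0.13]
ft_force: [0.8, -0.0, -0.3]
grip_width: 0.986
```

Run:
```python
from h import *
s=st(); print(tool([.644,.2756,-.0185]))
```

```text
t 53.62 p [ 0.6438  0.2735 -0.0128] F [ 0.8 -0.  -0.3] g 85.8
[[0.0, 0.165, 0.986], [-0.0, 0.986, -0.165], [-1.0, -0.0, 0.0]]
[ 5.7  2.1 -0.2]
```

Now I'll go down 5.5 mm more and drag along -z of the tool (towards the robot).

>>> servo_tool(commands=[[[0, 0, 0, 2, 1, 0, 86], [0, 0, 0, 4, 2, 0, 86], [0, 0, 0, 5.5, 2, 0, 86], [0, 0, 0, 5.5, 2, 0, 86]]])

```text
time: 54.12
position: [0.6439, 0.2755, -0.0189]
tool_rot: [0.13, 1.567, -0.131]
ft_force: [0.2, -1.1, 0.1]
grip_width: 0.987
```

>>> servo_tool(commands=[[[0, 0, 0, 0, 0, -5, 86], [0, 0, 0, 0, 0, -12, 86], [0, 0, 0, 0, 0, -20, 86], [0, 0, 0, 0, 0, -28, 86], [0, 0, 0, 0, 0, -36, 86]]])

```text
time: 54.75
position: [0.6079, 0.2817, -0.0185]
tool_rot: [0.13, 1.567, -0.13]
ft_force: [0.5, 0.3, 0.3]
grip_width: 0.99
```

>>> servo_tool(commands=[[[0, 0, 0, 0, 0, -8, 86], [0, 0, 0, 0, 0, -14, 86], [0, 0, 0, 0, 0, -18, 86], [0, 0, 0, 0, 0, -18, 86], [0, 0, 0, 0, 0, -14, 86]]])

```text
time: 55.38
position: [0.5948, 0.2838, -0.0186]
tool_rot: [0.13, 1.567, -0.13]
ft_force: [0.8, -0.5, 0.8]
grip_width: 0.985
```

Run:
```python
from h import *
s=st(); im=grab('scene','scene11')
for X in ([.598,.283,.022],[.644,.2756,.022]): print(proj('scene',[X]))
k=im[100:150,190:270].astype(int); m=((k[:,:,0]-k[:,:,2]<12)&(k.sum(2)>480)).astype(np.uint8)*255
n,l,stt,c=cv2.connectedComponentsWithStats(m); print([(stt[i].tolist(),(c[i]+[190,100]).round(1).tolist()) for i in range(1,n) if stt[i][4]>15])
```

```text
t 55.38 p [ 0.5948  0.2838 -0.0186] F [ 0.8 -0.5  0.8] g 85.7
[[-0.0, 0.165, 0.986], [-0.0, 0.986, -0.165], [-1.0, -0.0, -0.0]]
[[223.15823855 130.32190026]]
[[232.68276314 128.10662796]]
[([32, 27, 6, 5, 21], [224.5, 129.1]), ([41, 40, 27, 10, 177], [244.7, 145.7])]
```

>>> servo_tool(commands=[[[0, 0, 0, 4, 0, 2, 86], [0, 0, 0, 8, 0, 3, 86], [0, 0, 0, 11, 0, 3, 86], [0, 0, 0, 11, 0, 3, 86]]])

```text
time: 55.92
position: [0.5973, 0.2832, -0.0301]
tool_rot: [0.13, 1.568, -0.131]
ft_force: [-0.3, 0.2, -0.3]
grip_width: 0.99
```

>>> servo_tool(commands=[[[0, 0, 0, 0, 0, 0, 60], [0, 0, 0, 0, 0, 0, 60], [0, 0, 0, 0, 0, 0, 60], [0, 0, 0, 0, 0, 0, 60], [0, 0, 0, 0, 0, 0, 60]]], newtons=12)

```text
time: 56.55
position: [0.5979, 0.2834, -0.0294]
tool_rot: [0.13, 1.567, -0.13]
ft_force: [0.8, -0.5, 1.6]
grip_width: 0.791
```

>>> servo_tool(commands=[[[0, 0, 0, -15, 0, 0, 60], [0, 0, 0, -50, 0, 0, 60], [0, 0, 0, -90, 0, 0, 60], [0, 0, 0, -115, 0, 0, 60], [0, 0, 0, -120, 0, 0, 60]]])

```text
time: 57.18
position: [0.599, 0.2843, 0.0934]
tool_rot: [0.132, 1.563, -0.129]
ft_force: [0.4, 0.4, -1.4]
grip_width: 0.785
```

>>> servo_tool(commands=[[[-1, 0, 0, 0, -30, 8, 60], [-2, 0, 0, 0, -85, 23, 60], [-4, 0, 0, 0, -145, 39, 60], [-5.7, 0, 0, 0, -205, 55, 60], [-5.7, 0, 0, 0, -245, 65, 60]]])

```text
time: 57.8
position: [0.6207, 0.0263, 0.0892]
tool_rot: [0.054, 1.572, -0.056]
ft_force: [-0.1, 0.8, -0.1]
grip_width: 0.785
```

>>> servo_tool(commands=[[[0, 0, 0, 0, -28, 10, 60], [0, 0, 0, 20, -28, 10, 60], [0, 0, 0, 60, -28, 10, 60], [0, 0, 0, 90, -28, 10, 60], [0, 0, 0, 90, -28, 10, 60]]])

```text
time: 58.42
position: [0.6255, 0.004, -0.0035]
tool_rot: [0.051, 1.578, -0.05]
ft_force: [-0.2, 0.3, -0.4]
grip_width: 0.787
```

Run:
```python
from h import *
s=st(); print(tool([.6246,.001,-.0244])); grab('scene','scene12'); grab('top','top12')
```

```text
t 58.42 p [ 0.6255  0.004  -0.0035] F [-0.2  0.3 -0.4] g 68.5
[[-0.008, 0.064, 0.998], [0.001, 0.998, -0.064], [-1.0, 0.001, -0.008]]
[20.9 -3.1 -0.5]
```

>>> servo_tool(commands=[[[0, 0, 0, 6, -1, 0, 60], [0, 0, 0, 13, -1, 0, 60], [0, 0, 0, 19, -1, 0, 60], [0, 0, 0, 21.5, -1, 0, 60], [0, 0, 0, 21.5, -1, 0, 60]]])

```text
time: 59.15
position: [0.6292, 0.0013, -0.0213]
tool_rot: [0.052, 1.571, -0.052]
ft_force: [0.1, -0.0, -0.5]
grip_width: 0.789
```

>>> servo_tool(commands=[[[0, 0, 0, 0, 0, 0, 60], [0, 0, 0, 0, 0, 0, 60]]])

```text
time: 59.4
position: [0.6296, 0.0013, -0.0208]
tool_rot: [0.052, 1.57, -0.052]
ft_force: [-0.6, -0.4, -0.4]
grip_width: 0.784
```

>>> servo_tool(commands=[[[0, 0, 0, 1.5, 0, -4, 60], [0, 0, 0, 3, 0, -4, 60], [0, 0, 0, 3, 0, -4, 60], [0, 0, 0, 3, 0, -4, 60]]])

```text
time: 59.9
position: [0.6254, 0.0016, -0.0241]
tool_rot: [0.052, 1.57, -0.052]
ft_force: [-0.5, -0.0, -1.5]
grip_width: 0.787
```

>>> servo_tool(commands=[[[0, 0, 0, 0, 0, 0, 72], [0, 0, 0, 0, 0, 0, 76], [0, 0, 0, 0, 0, 0, 76], [0, 0, 0, 0, 0, 0, 76]]])

```text
time: 60.4
position: [0.6254, 0.0016, -0.024]
tool_rot: [0.052, 1.57, -0.052]
ft_force: [0.6, -0.1, 0.5]
grip_width: 0.871
```

>>> servo_tool(commands=[[[0, 0, 0, -15, 0, 0, 76], [0, 0, 0, -50, 0, 0, 76], [0, 0, 0, -100, 0, 0, 76], [0, 0, 0, -150, 0, 0, 80], [0, 0, 0, -160, 0, 0, 80]]])

```text
time: 61.02
position: [0.6281, 0.0024, 0.1415]
tool_rot: [0.052, 1.562, -0.052]
ft_force: [1.2, 0.6, -0.7]
grip_width: 0.916
```

>>> servo_tool(commands=[[[10, 0, 0, 0, 25, -25, 87], [20, 0, 0, 0, 50, -47, 87], [30, 0, 0, 0, 75, -70, 87], [40, 0, 0, 0, 100, -95, 87], [50, 0, 0, 0, 125, -118, 87]]])

```text
time: 61.65
position: [0.5146, 0.135, 0.1358]
tool_rot: [0.736, 1.443, -0.737]
ft_force: [-0.6, 1.3, 0.3]
grip_width: 0.999
```

Run:
```python
from h import *
s=st(); print(np.round(s['joint_positions'],2),tool([.389,.2511,.13]))
```

```text
t 61.65 p [0.5146 0.135  0.1358] F [-0.6  1.3  0.3] g 86.9
[[-0.001, 0.81, 0.586], [-0.0, 0.586, -0.81], [-1.0, -0.001, -0.0]]
[ 0.36  0.16 -0.72  1.79  0.11  1.23 -1.34] [   5.8  -33.8 -167.7]
```

>>> servo_tool(commands=[[[9, 0, 0, 0, -8, -40, 87], [18, 0, 0, 0, -17, -84, 87], [27, 0, 0, 0, -25, -126, 87], [34, 0, 0, 0, -34, -167, 87], [34, 0, 0, 0, -34, -167, 87]]])

```text
time: 62.28
position: [0.3872, 0.2513, 0.136]
tool_rot: [1.176, 1.229, -1.177]
ft_force: [-0.5, -1.2, -0.2]
grip_width: 1.001
```

>>> servo_tool(commands=[[[0, 0, 0, 0, 0, 0, 87], [0, 0, 0, 0, 0, 0, 87]]])

```text
time: 62.52
position: [0.3907, 0.2479, 0.1358]
tool_rot: [1.182, 1.226, -1.183]
ft_force: [0.7, -0.3, 0.4]
grip_width: 0.999
```

Run:
```python
from h import *
s=st(); print(np.round(s['joint_positions'],2),tool([.389,.2511,.0265]))
im=cv2.imread('pics/top12.png'); a=cv2.resize(im[210:265,95:170],(600,440),interpolation=cv2.INTER_CUBIC)
for i,y in enumerate((.051,.017,-.017,-.051)):
    for h,dx,c in((.043,0,(0,0,255)),(.071,.012,(0,255,0)),(.071,-.012,(255,0,0))):
        X=np.array([.4389+dx-.0316*y,.2527+y+.0316*dx,h]); u=(proj('top',[X])[0]-[95,210])*8; cv2.circle(a,(int(u[0]),int(u[1])),3,c,-1)
cv2.imwrite('pics/z12.png',a)
```

```text
t 62.52 p [0.3907 0.2479 0.1358] F [ 0.7 -0.3  0.4] g 86.9
[[-0.0, 0.999, 0.036], [-0.0, 0.036, -0.999], [-1.0, -0.0, 0.0]]
[ 0.22 -0.02 -0.82  1.94 -0.02  1.22 -2.13] [109.3  -1.5  -3.3]
```

View pics/z12.png

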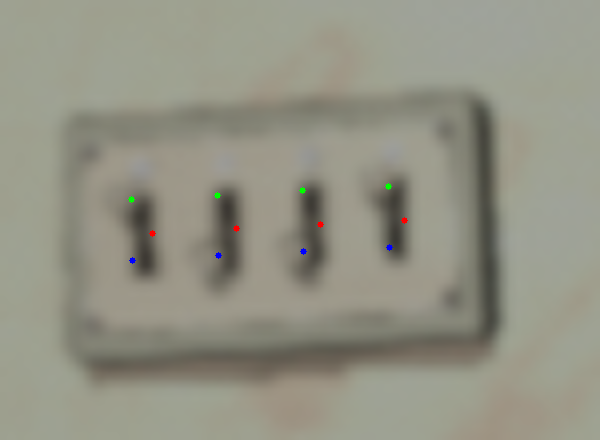

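Toggles 1 and 4 (heads at px (127,195) and (383,185) in the crop) lean away, which is on. Toggles 2 and 3 (heads at (215,265) and (298,255)) lean towards me, which is off. With the fingers about 20 mm apart I can push 2 and 3 together.

>>> servo_tool(commands=[[[0, 0, 0, 0, -2, -6, 20], [0, 0, 0, 0, -2, -6, 20], [0, 0, 0, 0, -2, -6, 20], [0, 0, 0, 0, -2, -6, 20], [0, 0, 0, 0, -2, -6, 20]]])

```text
time: 63.15
position: [0.3877, 0.2547, 0.1359]
tool_rot: [1.181, 1.227, -1.181]
ft_force: [0.6, -0.2, 0.6]
grip_width: 0.519
```

>>> servo_tool(commands=[[[0, 0, 0, 30, 0, 0, 20], [0, 0, 0, 60, 0, 0, 20], [0, 0, 0, 90, 0, 0, 20], [0, 0, 0, 109, 0, 0, 20], [0, 0, 0, 109, 0, 0, 20]]])

```text
time: 63.78
position: [0.3864, 0.2542, 0.0257]
tool_rot: [1.179, 1.229, -1.184]
ft_force: [-0.3, 0.4, -0.6]
grip_width: 0.235
```

>>> servo_tool(commands=[[[0, 0, 0, 0, 0, 0, 20], [0, 0, 0, 0, 5, 0, 20], [0, 0, 0, 0, 12, 0, 20], [0, 0, 0, 0, 18, 0, 20], [0, 0, 0, 0, 24, 0, 20]]])

```text
time: 64.4
position: [0.4122, 0.2557, 0.027]
tool_rot: [1.181, 1.227, -1.181]
ft_force: [-1.3, -1.1, 0.0]
grip_width: 0.23
```

>>> servo_tool(commands=[[[0, 0, 0, 0, 7, 0, 20], [0, 0, 0, 0, 14, 0, 20], [0, 0, 0, 0, 21, 0, 20], [0, 0, 0, 0, 21, 0, 20], [0, 0, 0, 0, 21, 0, 20]]])

```text
time: 65.03
position: [0.4324, 0.2566, 0.0268]
tool_rot: [1.181, 1.227, -1.181]
ft_force: [0.8, -1.2, -0.1]
grip_width: 0.229
```

Run:
```python
from h import *
st(); print(proj('top',[[.4389,.2527,.071]]))
```

```text
t 65.03 p [0.4324 0.2566 0.0268] F [ 0.8 -1.2 -0.1] g 20.0
[[-0.0, 0.999, 0.038], [-0.0, 0.038, -0.999], [-1.0, -0.0, 0.0]]
[[127.56372698 237.91790928]]
```

>>> servo_tool(commands=[[[0, 0, 0, 0, 4, 0, 20], [0, 0, 0, 0, 4, 0, 20], [0, 0, 0, 0, -14, 0, 20], [0, 0, 0, 0, -30, 0, 20], [0, 0, 0, 0, -44, 0, 20]]])

```text
time: 65.65
position: [0.3874, 0.2547, 0.0269]
tool_rot: [1.181, 1.226, -1.181]
ft_force: [-0.3, -0.8, 0.0]
grip_width: 0.228
```

>>> servo_tool(commands=[[[0, 0, 0, -40, 0, 0, 20], [0, 0, 0, -90, 0, 0, 20], [0, 0, 0, -140, 0, 0, 20], [0, 0, 0, -160, 0, 0, 20], [0, 0, 0, -160, 0, 0, 20]]])

```text
time: 66.28
position: [0.3893, 0.2554, 0.1883]
tool_rot: [1.183, 1.224, -1.178]
ft_force: [0.6, -0.6, -1.3]
grip_width: 0.229
```

>>> servo_tool(commands=[[[0, 0, 0, 0, 45, 40, 20], [0, 0, 0, 0, 80, 90, 20], [0, 0, 0, 0, 100, 150, 20], [0, 0, 0, 0, 100, 210, 20], [0, 0, 0, 0, 100, 270, 20]]])

```text
time: 66.9
position: [0.4977, -0.0128, 0.1849]
tool_rot: [1.18, 1.229, -1.182]
ft_force: [1.0, -0.4, -0.1]
grip_width: 0.227
```

>>> servo_tool(commands=[[[0, 0, 0, 0, 0, 60, 20], [0, 0, 0, 0, 0, 120, 20], [0, 0, 0, 0, 0, 180, 20], [0, 0, 0, 0, 0, 240, 20], [0, 0, 0, 0, 0, 290, 20]]])

```text
time: 67.53
position: [0.5085, -0.3027, 0.1848]
tool_rot: [1.182, 1.229, -1.183]
ft_force: [-0.2, -0.0, -0.2]
grip_width: 0.23
```

>>> servo_tool(commands=[[[0, 0, 0, 0, -15, 50, 20], [0, 0, 0, 0, -30, 100, 20], [0, 0, 0, 0, -40, 150, 20], [0, 0, 0, 0, -40, 150, 20], [0, 0, 0, 0, -40, 150, 20]]])

```text
time: 68.15
position: [0.4755, -0.4508, 0.185]
tool_rot: [1.182, 1.23, -1.18]
ft_force: [-0.5, 0.7, 0.4]
grip_width: 0.229
```

Run:
```python
from h import *
st(); grab('top','topF'); grab('scene','sceneF')
r=lambda i,x0,x1,y0,y1,w,h:cv2.resize(i[y0:y1,x0:x1],(w,h),interpolation=cv2.INTER_CUBIC)
a=cv2.imread('pics/topF.png');b=cv2.imread('pics/sceneF.png')
cv2.imwrite('pics/z13.png',np.vstack([np.hstack([r(a,95,170,215,260,400,240),r(a,180,300,205,265,400,240)]),np.hstack([r(a,95,275,120,215,400,240),r(b,180,330,110,280,250,240),r(a,315,375,170,228,150,240)])]))
```

```text
t 68.15 p [ 0.4755 -0.4508  0.185 ] F [-0.5  0.7  0.4] g 19.9
[[-0.001, 0.999, 0.039], [0.003, 0.039, -0.999], [-1.0, -0.001, -0.003]]
```

View pics/z13.png

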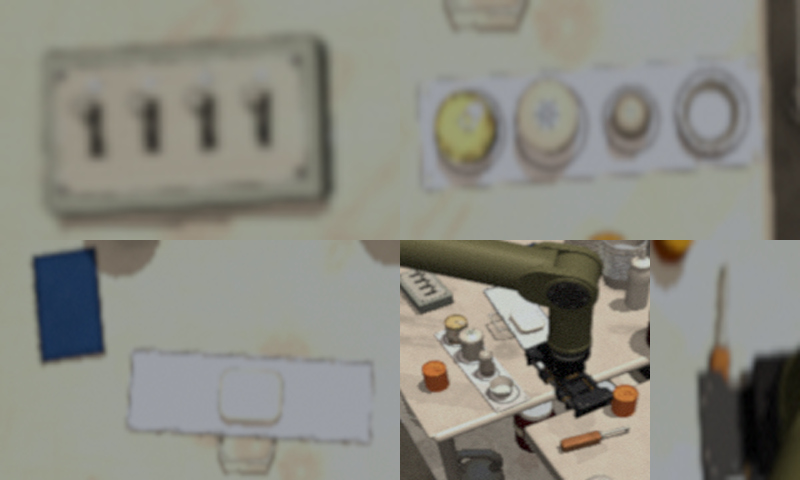

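Run:
```python
from h import *
q=lambda X,Y:(180+(X-400)*.3,205+Y/4)
for nm,p,h,ring in(('tin',(465,126),.08,(.438,.0264)),('dredger',(549,117),.105,(.4412,-.0538)),('shaker',(630,115),.098,(.4434,-.1321)),('cups',(711,112),.045,(.4476,-.2126))):
    c=toz('top',[q(*p)],h)[0,:2]; print(nm,np.round(1000*(c-ring),1))
P=lambda X,Y:(95+X*.45,120+(Y-240)*.3958)
n=toz('top',[P(128,428),P(370,442)],.01)[:,:2]; print('tray near edge',n.round(4).tolist(), 'bar near face at y=0 ~',round(float(np.interp(0,[n[1,1],n[0,1]],[n[1,0],n[0,0]])-.040),4))
```

```text
tin [ 0.2 -2.7]
dredger [ 0.9 -2.9]
shaker [-0.9  0.2]
cups [-1.4  1.8]
tray near edge [[0.5856, 0.1863], [0.5592, -0.1769]] bar near face at y=0 ~ 0.5321
```

Everything is within 3 mm of its ring, and the gap is about 0.532 − 0.482 = 50 mm, so I'm handing in.

```bash
python3 -c "
from bench import close_job; print(close_job())"
```

```text
the job is handed in; nothing more can be done
None
```

The job is done and handed in at about 68 s of the 208 s allowed. No verdict was reported.

- **Tray and hook:** I dragged the tray in with the hook and laid the hook back flat at its old place on the side table.
- **Strip:** All four things came. Tin, dredger, shaker and cups stand on rings 1 to 4, each about 3 mm or less off centre in the last picture.
- **Foam box:** It lies flat in the emptied tray. It had been knocked against the order pad, so I first pulled it clear with one finger held just above the pad.
- **Toggles:** All four lean away (on). Toggles 1 and 4 already did; I pushed 2 and 3 over together.

**Checks that disagreed:**
- **Height reading:** The arm reports its height about 35 mm too low. My first grasp of the hook closed on air because of this. I found the offset by touching the side table and corrected for it from then on.
- **Handle gap:** Worked out from the tray edge and from the hook tip, the gap to the strip is about 50 mm. Reading the thin handle bar directly in the top picture gave about 10 mm less. I took that to be its shadow and trusted the other two.
- **Shaker grip:** The fingers closed to 38 mm on the shaker, not the stated 44 mm. It still held and stood properly.

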